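# Refill the plant-feed dispenser

## Task

Refill the plant-feed dispenser: first press its spring pin flush and slide the guard tube back from the mouth until the pin pops out in the other hole, and turn the count dial until its pointer is on the zero mark; only when both are done, post every feed block lying on the counter through the sprung flap into the bin. When all are in, press the pin again and slide the guard back over the mouth until it pops out and locks there, with the dial still at zero; leave the pots, the mister and the seed tray where they stand.

Things in the scene. Friction and masses are not known exactly. Their poses are not given: they have to be found in the camera images.
- dispenser: feed dispenser, a fixed grey cabinet on the counter, turned a little either way. Origin on the counter; footprint x -80 to +145, y -95 to +155 mm about it; dark grey deck 170 mm high. Seen from the robot x points away, y left. Bin under the deck: x -74 to +100, y -89 to +95 mm, floor at 10 mm; a slick steel chute under the mouth slides blocks to its far side
- mouth (a point): centre of the mouth in the deck, at deck height (170 mm above the counter), dispenser x -35, y 0; axes as the dispenser's. The mouth is 42 mm along x and 136 mm along y. A black sprung flap fills it; while the guard is shut, a 3 mm aluminium plate covers it 2 mm above the deck
- flap (a joint): angle of the black flap: 0 shut, grows to 1.48 rad as pushed down into the bin. Hinged on the mouth's far (+x) edge, 40 mm to its free edge. Spring 0.08 N m shut, 0.14 open (3 to 8 N): a block's weight does not open it. Push it down with the block you hold until the block's middle is about 45 mm below the deck, past the free edge; let go there and the block drops into the bin
- guard (a joint): slide of the guard along the dispenser's +x (away from the robot), m: 0 = shut over the mouth, pin in the first hole; 0.070 = clear of the mouth, pin in the second hole. Sliding friction 1.5 N. Guard: 24 mm square aluminium tube on a fixed steel inner tube, with a 54 x 150 mm plate joined by a flat bracket within 5 mm of the deck
- tube_mid (a point): moves with the guard: on the axis of its square tube, midway along its 105 mm length, 26 mm above the deck (tube 14 to 38 mm above it), dispenser y +125; when shut 32 mm nearer the robot than the pin. Axes as the dispenser's. The inner tube's far end stands in a 42 mm high post at dispenser x 127 to 145
- pin (a joint): how far the brass spring button pin (10 mm thick, round end) is pressed in, m: 0 = out, 6 mm proud of the tube's side, tube locked; 0.006 = flush; about 0.008 = under the tube wall between holes. Spring 4 to 6 N. Pressed flush, the hole's edge rides over it when the tube is pushed along with about 10 N; it pops out by itself at the next hole
- pin_seat (a point): the pin's axis at the outer (+y, away from the mouth) face of the square tube: dispenser x +15, y +137, 196 mm above the counter; axes as the dispenser's. Pin and point stay put while the tube slides. Gripping the tube across here (fingers along y) presses the pin flush, and the same grip slides the tube. Around it nothing stands over 5 mm above the deck for 38 mm
- dialbox: the dispenser's count dial: a fixed grey box 100 x 100 mm, 45 mm high, turned up to 0.5 rad, white dial face on top with a bold black zero mark on the face's -x side (towards the robot) and thin marks every 0.25 rad either side. Origin at the centre of its underside.
- dial_grip (a point): centre of the top of the dial's round knurled knob, 74 mm above the counter. The knob is 40 mm across and 25 mm high, its foot 49 mm above the counter; its pointer is a thin black bar under it, reaching 33 mm from the axis and 50 mm above the counter at its top, with a white line above it on the knob's top.
- dial (a joint): angle of the knob from the zero mark, rad, positive counter-clockwise from above, range -1.6 to 1.6; 0 = pointer on the zero mark. Friction 0.04 N m; it stays where it is left.
- block1: a pressed brown plant-feed block with a paper band round its middle: 56 mm long (its x), 28 mm wide (y), 26 mm high (z), edges rounded, about 60-125 g, lying on the counter (or where an upset left it); origin at the centre of its underside. It may be absent (None): three to five of the five are there
- block2: a pressed brown plant-feed block with a paper band round its middle: 56 mm long (its x), 28 mm wide (y), 26 mm high (z), edges rounded, about 60-125 g, lying on the counter (or where an upset left it); origin at the centre of its underside. It may be absent (None): three to five of the five are there
- block3: a pressed brown plant-feed block with a paper band round its middle: 56 mm long (its x), 28 mm wide (y), 26 mm high (z), edges rounded, about 60-125 g, lying on the counter (or where an upset left it); origin at the centre of its underside. It may be absent (None): three to five of the five are there
- block4: a pressed brown plant-feed block with a paper band round its middle: 56 mm long (its x), 28 mm wide (y), 26 mm high (z), edges rounded, about 60-125 g, lying on the counter (or where an upset left it); origin at the centre of its underside. It may be absent (None): three to five of the five are there
- block5: a pressed brown plant-feed block with a paper band round its middle: 56 mm long (its x), 28 mm wide (y), 26 mm high (z), edges rounded, about 60-125 g, lying on the counter (or where an upset left it); origin at the centre of its underside. It may be absent (None): three to five of the five are there
- green_pot: bystander: green glazed pot, 130 mm across, 115 mm high; origin at the centre of its underside
- mister: bystander: stainless steel mister, 68 mm across, 167 mm high, stands upright; origin at the centre of its underside
- small_pot: bystander: small terracotta pot, 52 mm across, 50 mm high, between dial and dispenser; origin at the centre of its underside
- seed_tray: bystander: black plastic seed tray 180 x 280 mm, 45 mm high; origin at the centre of its underside
Things that resemble listed ones, but are neither listed nor needed, are in the scene too. Leave any green, orange or yellow look-alike of the block2 alone.

How it is judged:
By the outcome, as a careful person would: the job done as asked, in the order asked, and still so for the second after the job is handed in, with the robot touching nothing.
Of block1, block2, block3, block4, block5 only 3 to 5 are there at a start; the rules pass over those that are not, and their reading is None.
At some moment in a run one of block1, block2, block3, block4, block5 may be knocked a few centimetres aside while the robot is not near it.
Once in a run the grip may slacken for a moment while it holds something.
It also fails if it takes over 210 s, if anything falls off the work surface, if the arm or the gripper's body presses on something with over 40 N, if the wrist force passes 120 N, or if a joint passes its speed limit or range.

## Robot

A 6-joint arm with a two-finger parallel gripper is mounted at the origin on the work surface. World frame = base frame: x ahead of the robot, y to its left, z up, the work surface at z = 0. Lengths are in m, angles in rad, forces in N, time in s.
With the tool pointing down it reaches from about 0.275 to 0.975 m from the base axis. Payload 8.4 kg.
Tool frame: the origin (TCP) lies between the finger pads; the fingertips stand 17 mm ahead of it and the grasp point (between the pads) lies 2 mm behind it (bot.tcp_to_tips is the distance from the TCP to the fingertips, in m); z points along the fingers, y is the line along which they close (so a half turn about z gives the same grasp; the last joint's range is limited). The gripper opens to 92 mm and grips with 3 to 60 N. Pads are 20 mm wide; open, the fingers measure 128 mm over their backs; the gripper's body (75 mm by 189 mm) begins 69 mm behind the grasp point.
Start: joints at [-1.253, 0.353, 1.633, -0, 1.155, -0.002], TCP at [0.196, -0.593, 0.232] pointing down, gripper open.
Joint ranges: [-2.63, 2.63], [-0.92, 2.1], [0.06, 2.66], [-1.3, 4.44], [0, 2.69], [-3.02, 3.02]. Speed limits (rad/s): [2.22, 2.22, 2.79, 3.14, 3.14, 3.14].

## Interface

Orientations are given as a unit quaternion [w, x, y, z].
In Python, from plant import bot gives the robot as it stands. The module is installed in compiled form; this text tells all that it offers.
- The arm moves only by the tool step_arm, never from a script. Its argument "series" is a list of rows, each an object with "gripper": the closure in counts, from 0 (fully open) to 255 (shut); "offset": the shift along the tool's x, y, z each as a share of 250 mm, from -1 to 1, a list of three; "rot": the turn, a rotation vector about the tool's x, y, z each as a share of pi/2 rad, from -1 to 1, a list of three. A call has 1 to 8 rows; each row is the pose to reach, as a shift and turn from the pose commanded when the call began, along the tool's axes at that moment; what a row does not reach only later rows make up. A row lasts 1/12 s, in which the tool goes at most 41.7 mm and 7.16 degrees, less where a joint would pass 70% of its speed; a pose out of reach is approached as far as the arm can. A call with a number of a shift or a turn outside -1 to 1 is refused whole. A call with a gripper value outside its range is refused whole. The fingers move at their own pace and stop on an object; "grip_force" is the grip in N (left out, the last holds). Time passes only in rows, so rows that repeat a pose let the fingers close. It gives the time, the measured TCP pose, the force, the opening and the grip force at its end, in the units of the state.
- bot.get_state(): the state, without advancing time (a new reading comes with each control period).
- bot.grab_frame(name): name is "scene" or "top"; returns a dict with "img" (420x560x3 uint8, blue, green, red), "intrinsics" (3x3 intrinsics, pixels), "k1" (the pictures are not rectified: a ray, as slopes to the right and down, at radius r is drawn at 1 + k1 r^2 times it, then the intrinsics apply), "view" (4x4, takes a point from world to camera coordinates). Camera axes: x right, y down, z forward; pixel columns grow to the right and rows downward; lengths in m; the calibration is good to about 2 mm. A picture is of the moment at which its call begins. There is no depth.
- bot.hand_in(): hands the job in; it is judged then, once.
Trained networks look in a picture, given as the dict that the camera call returned (one of the last four; its "shot" number tells which), for a name from the list of things; names that differ only in an ending like _2 or _b are one class to them, and where a whole thing is asked for, a point or a joint stands for the part that bears it (a point fixed in the world has none). Each returns a list of dicts, best first, with "score" (0 to 1); they miss things now and then, are a little off and sometimes report something else, mostly with a low value. They report only what shows in the picture. A call takes as long as a camera call. They do not tell look-alikes from the thing itself.
- bot.look_for(picture, thing): "location" ([x, y, z] in m, in the coordinates of the camera as it stood for that picture, good to about 4 mm: the middle of the surface that is visible of it).
- bot.spot_point(picture, thing): "location" ([x, y, z] in m, in the coordinates of the camera as it stood for that picture, good to about 4 mm: a listed point, or the origin of a listed thing).
The state is a dict: "time_s": time; "qpos": joint angles; "qvel": joint speeds; "joint_torque": joint torques, N m; "tcp_pos": TCP position; "tool_rot": TCP orientation; "wrist_force": force on the tool from outside, world axes, zero at the start; "wrist_torque": the same for the moment, N m; "opening": finger opening in m; "finger_force": force on a finger pad.
Only numpy, scipy, OpenCV 4.12 (cv2) and the standard library are available. Lean on these libraries where they do the work, as an engineer would, in place of code of your own. Each camera call takes 0.05 s, during which the arm holds its last target. There are 200 camera calls.

## Working session

There is one attempt and no reset: what is moved stays moved. The work goes in short steps, Python scripts to look and compute and a tool call to move; the robot and the scene stay as the last step left them, time stands still between calls to the robot, and variables do not carry over. Pictures are saved under pics/ and viewed, at most 14 in all, crops included, and the job is handed in when it is done.

Besides the shell and the picture viewer there is one more tool, called after "Emit:" by a JSON object that holds its "api" and its "payload". step_arm: Moves the arm, as the interface text tells. Shift numbers are shares of 250 mm and turn numbers shares of pi/2 rad, none past 1 either way. Its arguments: {"type":"object","properties":{"series":{"type":"array","items":{"type":"object","properties":{"gripper":{"type":"number"},"offset":{"type":"array","items":{"type":"number","minimum":-1,"maximum":1}},"rot":{"type":"array","items":{"type":"number","minimum":-1,"maximum":1}}}}},"grip_force":{"type":"number"}},"required":["series"]}

```bash
mkdir -p pics; cat > h.py <<'E'
import numpy as np, cv2
from plant import bot
from scipy.spatial.transform import Rotation as R
def snap(cam,name=None):
    f=bot.grab_frame(cam)
    if name: cv2.imwrite('pics/'+name+'.png',f['img'])
    return f
def cam2w(f,p):
    return (np.linalg.inv(f['view'])@np.r_[p,1])[:3]
def proj(f,P):
    c=(f['view']@np.r_[P,1])[:3]; s=c[:2]/c[2]; s=s*(1+f['k1']*(s@s))
    return (f['intrinsics']@np.r_[s,1])[:2]
def pix2w(f,uv,z):
    d=(np.linalg.inv(f['intrinsics'])@np.r_[uv,1])[:2]; s=d.copy()
    for _ in range(20): s=d/(1+f['k1']*(s@s))
    Vi=np.linalg.inv(f['view']); o=Vi[:3,3]; r=Vi[:3,:3]@np.r_[s,1]
    return o+r*(z-o[2])/r[2]
def toolR():
    q=np.array(bot.get_state()['tool_rot']); return R.from_quat(q[[1,2,3,0]])
E
python3 - <<'E'
from h import *
for c in('scene','top'):
    f=snap(c,c+'0')
    print(c,f['intrinsics'][0],f['k1'],np.linalg.inv(f['view'])[:3,3].round(3))
    for n in ['dispenser','mouth','tube_mid','pin_seat','dialbox','dial_grip','block1','green_pot','mister','small_pot','seed_tray']:
        for r in bot.spot_point(f,n)[:8]:
            w=cam2w(f,r['location']); print(n,round(r['score'],2),w.round(3),proj(f,w).round())
s=bot.get_state();print(s['tool_rot'],s['time_s'],toolR().as_matrix().round(2))
E
```

```text
scene [452.66221322   0.         281.13123042] -0.020758615559287402 [ 1.269 -0.194  1.185]
mouth 0.89 [0.568 0.124 0.168] [287. 193.]
tube_mid 0.67 [0.567 0.253 0.195] [329. 172.]
pin_seat 0.65 [0.599 0.27  0.194] [339. 178.]
pin_seat 0.24 [ 0.789 -0.106  0.003] [245. 315.]
dialbox 0.95 [ 0.609 -0.189  0.003] [196. 273.]
dial_grip 0.9 [ 0.609 -0.19   0.073] [191. 261.]
block1 0.79 [ 0.487 -0.088 -0.   ] [215. 229.]
block1 0.73 [ 0.444 -0.313  0.001] [140. 244.]
block1 0.61 [ 0.392 -0.138 -0.001] [190. 212.]
block1 0.58 [ 0.54  -0.38  -0.007] [127. 279.]
block1 0.53 [ 0.434 -0.23  -0.001] [166. 232.]
block1 0.51 [ 0.434 -0.001 -0.001] [235. 207.]
green_pot 0.71 [ 0.785 -0.11   0.   ] [243. 315.]
green_pot 0.19 [0.57  0.256 0.196] [330. 172.]
mister 0.71 [ 0.691 -0.395 -0.001] [133. 326.]
mister 0.29 [ 0.468  0.564 -0.002] [391. 159.]
small_pot 0.67 [ 0.6   -0.081  0.002] [229. 257.]
seed_tray 0.75 [ 0.433 -0.231 -0.001] [165. 232.]
seed_tray 0.61 [ 0.465  0.569 -0.002] [392. 158.]
top [534.18579283   0.         274.59878154] 0.05305920581581524 [0.494 0.075 1.864]
mouth 0.73 [0.558 0
[... 176 characters left out ...]
.84 [ 0.608 -0.191  0.073] [360. 203.]
block1 0.73 [ 0.442 -0.311 -0.001] [393. 252.]
block1 0.63 [ 0.485 -0.09   0.001] [329. 240.]
block1 0.58 [ 0.398 -0.137 -0.002] [343. 265.]
block1 0.57 [ 0.427 -0.23  -0.003] [370. 256.]
block1 0.54 [ 0.539 -0.379 -0.004] [412. 223.]
block1 0.5 [ 0.43  -0.002 -0.   ] [304. 257.]
green_pot 0.84 [ 0.783 -0.107 -0.005] [332. 155.]
mister 0.59 [ 0.693 -0.396 -0.   ] [416. 179.]
small_pot 0.57 [ 0.599 -0.085 -0.002] [327. 208.]
small_pot 0.56 [ 0.428 -0.229 -0.001] [370. 256.]
seed_tray 0.95 [ 0.462  0.568 -0.   ] [140. 251.]
[-1.75689291e-05  9.87239771e-01  1.59240802e-01 -1.12278356e-05] 1.2 [[ 0.95  0.31 -0.  ]
 [ 0.31 -0.95  0.  ]
 [-0.   -0.   -1.  ]]
```

```bash
python3 - <<'E'
import cv2
a=cv2.imread('pics/scene0.png');b=cv2.imread('pics/top0.png')
cv2.imwrite('pics/c1.png',cv2.resize(a[130:350,80:373],(800,600),interpolation=3))
cv2.imwrite('pics/c2.png',cv2.resize(b[130:310,200:440],(800,600),interpolation=3))
E
```

```text
(no output)
```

View pics/c1.png

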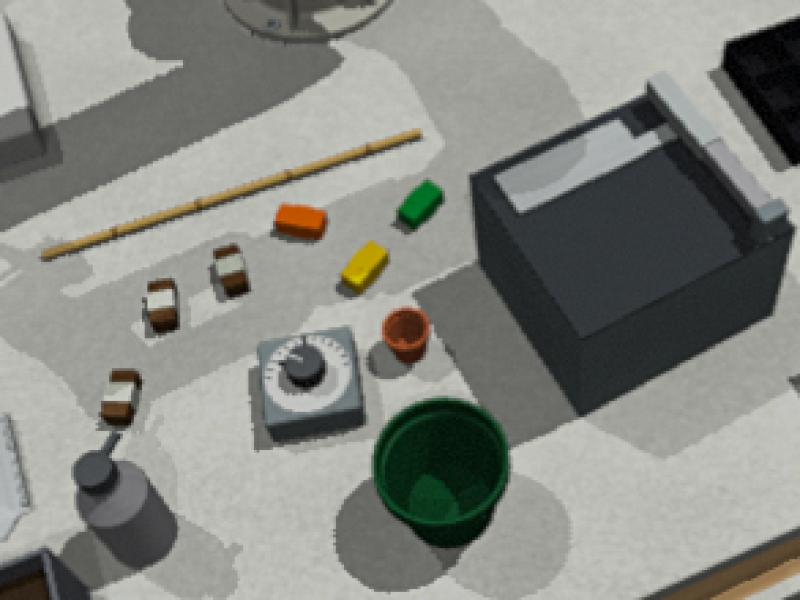

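View pics/c2.png

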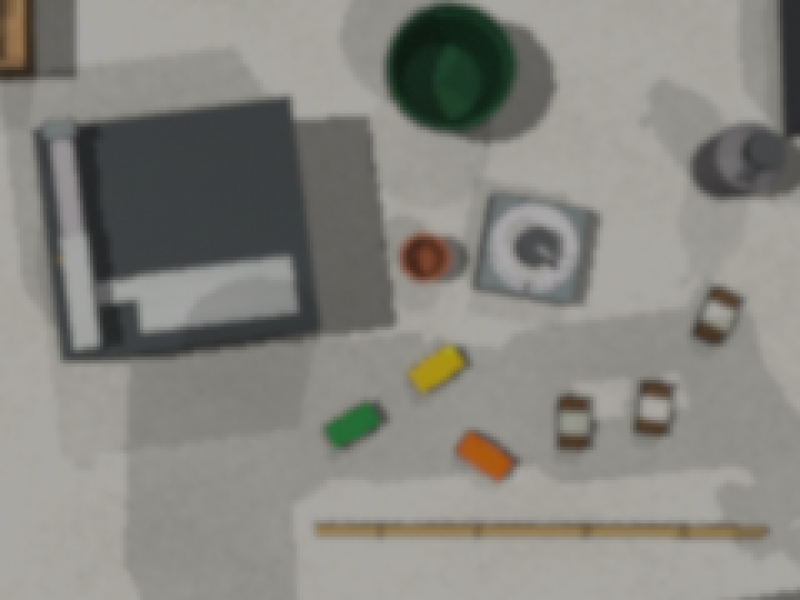

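The crops show three brown banded blocks, at scene-crop px (162,303), (230,268) and (120,395). The green (420,205), yellow (365,265) and orange (300,220) blocks are unbanded look-alikes, so I leave those. The guard is shut and the tube is on the left side of the cabinet. Next I measure yaws and zoom in on the dial.

```bash
python3 - <<'E'
from h import *
f=snap('top'); g=snap('scene')
for n,c in dict(nr=(294.5,229),fr=(287,160),nl=(219.5,238)).items(): print(n,pix2w(f,c,.17).round(3))
im=f['img']; 
for c in [(.427,-.23),(.442,-.311),(.539,-.379)]:
    u,v=proj(f,[*c,.026]).astype(int); s=im[v-14:v+15,u-14:u+15].astype(int)
    hsv=cv2.cvtColor(s.astype(np.uint8),cv2.COLOR_BGR2HSV)
    m=((hsv[...,1]>90)).astype(np.uint8)
    ys,xs=np.nonzero(m); 
    r=cv2.minAreaRect(np.c_[xs,ys].astype(np.float32))
    box=cv2.boxPoints(r)+[u-14,v-14]
    w=np.array([pix2w(f,b,.02)[:2] for b in box]); e=[w[1]-w[0],w[2]-w[1]]; L=max(e,key=np.linalg.norm)
    print(c,len(xs),'ctr',w.mean(0).round(3),[np.linalg.norm(k).round(3) for k in e],'long axis deg',np.degrees(np.arctan2(L[1],L[0])).round(1))
a=g['img'];u,v=proj(g,[.608,-.19,.06]).astype(int);u2,v2=proj(f,[.608,-.19,.06]).astype(int)
A=cv2.resize(a[v-25:v+25,u-25:u+25],(400,400),interpolation=cv2.INTER_CUBIC);B=cv2.resize(im[v2-25:v2+25,u2-25:u2+25],(400,400),interpolation=cv2.INTER_CUBIC)
cv2.imwrite('pics/dial.png',np.hstack([A,B]));print(u,v,u2,v2)
E
```

```text
nr [0.524 0.034 0.17 ]
fr [0.745 0.052 0.17 ]
nl [0.501 0.272 0.17 ]
(0.427, -0.23) 25 ctr [ 0.427 -0.231] [np.float64(0.017), np.float64(0.044)] long axis deg 178.1
(0.442, -0.311) 30 ctr [ 0.441 -0.313] [np.float64(0.048), np.float64(0.021)] long axis deg -7.2
(0.539, -0.379) 33 ctr [ 0.534 -0.381] [np.float64(0.048), np.float64(0.021)] long axis deg -26.2
191 263 359 203
```

View pics/dial.png

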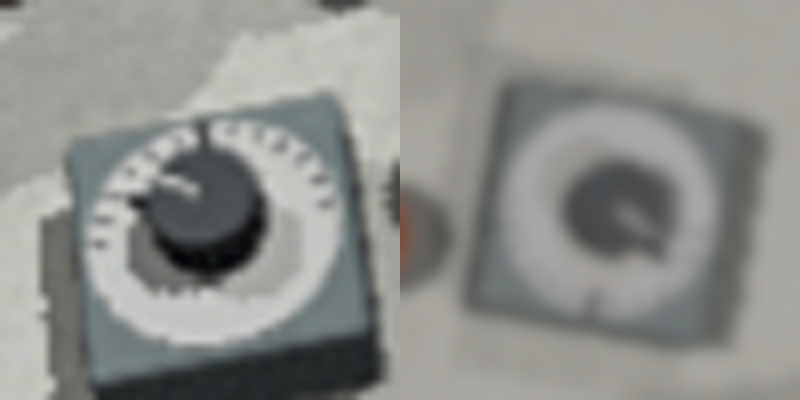

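The dial zoom shows the zero mark at scene zoom px (203,132) with the pointer tip at (135,203). In the top zoom they are at (590,300) and (655,248).

```bash
cat >> h.py <<'E'
def disp(xyp): # rows of (local x,y),(world x,y)
    A=np.array([r[0] for r in xyp]);B=np.array([r[1] for r in xyp]);a=A-A.mean(0);b=B-B.mean(0)
    th=np.arctan2((a[:,0]*b[:,1]-a[:,1]*b[:,0]).sum(),(a*b).sum());c,s=np.cos(th),np.sin(th)
    M=np.array([[c,-s],[s,c]]);t=B.mean(0)-M@A.mean(0);return th,M,t,(B-(A@M.T+t))
E
python3 - <<'E'
from h import *
f=snap('top'); g=snap('scene')
L=[((-.08,-.095),(.524,.034)),((.145,-.095),(.745,.052)),((-.08,.155),(.501,.272))]
nom=dict(mouth=(-.035,0),tube_mid=(-.017,.125),pin_seat=(.015,.137))
for k in(f,g):
    for n in nom:
        for _ in range(2):
            r=bot.spot_point(k if _==0 else snap('top' if k is f else 'scene'),n)
            k2=k
            if r and r[0]['score']>.5: L.append((nom[n],tuple(cam2w(k,r[0]['location'])[:2])))
th,M,t,res=disp(L); print('yaw',np.degrees(th),t); print((res*1000).round(1).tolist())
for n in nom: print(n,(M@nom[n]+t).round(4))
c=np.array([.6085,-.190])
for k,p,z in((g,(182.9,263.4),g),(f,(365.9,209),f)):
    w=pix2w(k,p,.05)[:2]-c; print('ptr',w.round(4),np.degrees(np.arctan2(w[1],w[0])))
for k,p in((g,(191.4,254.5)),(f,(357.75,215.5))):
    w=pix2w(k,p,.045)[:2]-c; print('zero',w.round(4),np.degrees(np.arctan2(w[1],w[0])))
print(bot.get_state()['time_s'])
E
```

```text
Traceback (most recent call last):
ValueError: only the last four pictures can be asked about
```

```bash
python3 - <<'E'
from h import *
f=snap('top'); g=snap('scene')
L=[((-.08,-.095),(.524,.034)),((.145,-.095),(.745,.052)),((-.08,.155),(.501,.272))]
nom=dict(mouth=(-.035,0),tube_mid=(-.017,.125),pin_seat=(.015,.137))
for k in(f,g):
    for n in nom:
        r=bot.spot_point(k,n)
        if r and r[0]['score']>.5: L.append((nom[n],tuple(cam2w(k,r[0]['location'])[:2])))
th,M,t,res=disp(L); print('yaw',np.degrees(th),t); print((res*1000).round(1).tolist())
for n in nom: print(n,(M@nom[n]+t).round(4))
c=np.array([.6085,-.190])
for k,p in((g,(182.9,263.4)),(f,(365.9,209))):
    w=pix2w(k,p,.05)[:2]-c; print('ptr',w.round(4),np.degrees(np.arctan2(w[1],w[0])))
for k,p in((g,(191.4,254.5)),(f,(357.75,215.5))):
    w=pix2w(k,p,.045)[:2]-c; print('zero',w.round(4),np.degrees(np.arctan2(w[1],w[0])))
print(bot.get_state()['time_s'])
E
```

```text
yaw 5.452419829912986 [0.59475211 0.13107022]
[[-0.1, 5.1], [-3.1, 1.7], [0.6, -5.8], [-3.3, -0.1], [1.9, 1.4], [-2.3, 3.6], [3.8, -5.5], [2.0, 0.3], [0.7, -0.8]]
mouth [0.5599 0.1277]
tube_mid [0.566  0.2539]
pin_seat [0.5967 0.2689]
ptr [-0.017  -0.0229] -126.5516574874967
ptr [-0.0196 -0.0224] -131.21649688512073
zero [-0.0378  0.0081] 167.8999812274271
zero [-0.0408  0.005 ] 172.9668600251906
2.4
```

```bash
cat >> h.py <<'E'
def go(x,y,z,yaw,ref=None):
    "shares from the present pose to TCP x,y,z with tool x at world yaw (deg), tool down"
    s=bot.get_state();T=toolR();d=T.inv().apply(np.array([x,y,z])-s['tcp_pos'])/.25
    c=min((yaw+180*k for k in(-1,0,1)),key=lambda a:abs((a-ycur(T)+180)%360-180))
    G=R.from_euler('z',c,degrees=True)*R.from_euler('x',180,degrees=True)
    rv=(T.inv()*G).as_rotvec()/(np.pi/2)
    print('offset',d.round(3).tolist(),'rot',rv.round(3).tolist(),'rows',round(np.linalg.norm(d)*250/41.7,1),round(np.degrees(np.linalg.norm(rv)*np.pi/2)/7.16,1))
def ycur(T): m=T.as_matrix(); return np.degrees(np.arctan2(m[1,0],m[0,0]))
def st():
    s=bot.get_state();print('t',s['time_s'],'tcp',np.round(s['tcp_pos'],4),'yaw',round(ycur(toolR()),2),'F',np.round(s['wrist_force'],1),'op',round(s['opening'],4),'ff',np.round(s['finger_force'],1),'q',np.round(s['qpos'],2))
E
python3 - <<'E'
from h import *
st();go(.39,-.17,.33,5.45);go(.585,.257,.33,5.45)
E
```

```text
t 2.4 tcp [ 0.1965 -0.5933  0.2316] yaw 18.33 F [-0.3  0.5  0.3] op 0.0919 ff 0.0 q [-1.25  0.35  1.63  0.    1.16 -0.  ]
offset [1.267, -1.364, -0.394] rot [0.0, -0.0, 0.143] rows 11.4 1.8
offset [2.545, -2.74, -0.394] rot [0.0, -0.0, 0.143] rows 22.5 1.8
```

Emit:
{"api": "step_arm", "payload": {"series": [{"gripper": 0,"offset": [0.84,-0.9,-0.3],"rot": [0,0,0]},{"gripper": 0,"offset": [0.84,-0.9,-0.3],"rot": [0,0,0]},{"gripper": 0,"offset": [0.84,-0.9,-0.3],"rot": [0,0,0]},{"gripper": 0,"offset": [0.84,-0.9,-0.3],"rot": [0,0,0]},{"gripper": 0,"offset": [0.84,-0.9,-0.3],"rot": [0,0,0]},{"gripper": 0,"offset": [0.84,-0.9,-0.3],"rot": [0,0,0]},{"gripper": 0,"offset": [0.84,-0.9,-0.3],"rot": [0,0,0]},{"gripper": 0,"offset": [0.84,-0.9,-0.3],"rot": [0,0,0]}]}}

```text
time_s: 3.07
tcp_pos: [0.326, -0.3109, 0.3077]
tool_rot: [0.0, 0.987, 0.16, 0.001]
wrist_force: [0.2, 0.0, -0.1]
opening: 0.0922
finger_force: 0.0
```

Emit:
{"api": "step_arm", "payload": {"series": [{"gripper": 0,"offset": [0.84,-0.9,-0.1],"rot": [0,0,0]},{"gripper": 0,"offset": [0.84,-0.9,-0.1],"rot": [0,0,0]},{"gripper": 0,"offset": [0.84,-0.9,-0.1],"rot": [0,0,0]},{"gripper": 0,"offset": [0.84,-0.9,-0.1],"rot": [0,0,0]},{"gripper": 0,"offset": [0.84,-0.9,-0.1],"rot": [0,0,0]},{"gripper": 0,"offset": [0.84,-0.9,-0.1],"rot": [0,0,0]},{"gripper": 0,"offset": [0.84,-0.9,-0.1],"rot": [0,0,0]},{"gripper": 0,"offset": [0.84,-0.9,-0.1],"rot": [0,0,0]}]}}

```text
time_s: 3.73
tcp_pos: [0.4552, -0.0302, 0.3323]
tool_rot: [-0.001, 0.987, 0.16, 0.001]
wrist_force: [0.1, 1.2, 0.7]
opening: 0.0921
finger_force: 0.0
```

Emit:
{"api": "step_arm", "payload": {"series": [{"gripper": 0,"offset": [0.84,-0.9,0],"rot": [0,0,0.14]},{"gripper": 0,"offset": [0.84,-0.9,0],"rot": [0,0,0.14]},{"gripper": 0,"offset": [0.84,-0.9,0],"rot": [0,0,0.14]},{"gripper": 0,"offset": [0.84,-0.9,0],"rot": [0,0,0.14]},{"gripper": 0,"offset": [0.84,-0.9,0],"rot": [0,0,0.14]},{"gripper": 0,"offset": [0.84,-0.9,0],"rot": [0,0,0.14]},{"gripper": 0,"offset": [0.84,-0.9,0],"rot": [0,0,0.14]},{"gripper": 0,"offset": [0.84,-0.9,0],"rot": [0,0,0.14]}]}}

```text
time_s: 4.4
tcp_pos: [0.5834, 0.2496, 0.3312]
tool_rot: [-0.001, 0.999, 0.051, 0.0]
wrist_force: [0.4, -0.0, 0.7]
opening: 0.0918
finger_force: 0.0
```

```bash
python3 - <<'E'
from h import *
st()
t=np.array([.59475,.13107]);a=np.radians(5.45);M=np.array([[np.cos(a),-np.sin(a)],[np.sin(a),np.cos(a)]])
p=M@[.015,.125]+t;print(p);go(*p,.26,5.45);go(*p,.195,5.45)
f=snap('top');m=cv2.inRange(cv2.cvtColor(f['img'],cv2.COLOR_BGR2HSV),(0,90,20),(25,255,255))
n,l,s,c=cv2.connectedComponentsWithStats(m)
for k in range(1,n):
    if s[k,4]>4:print(s[k,4],pix2w(f,c[k],.02)[:2].round(3))
E
```

```text
t 4.4 tcp [0.5834 0.2496 0.3312] yaw 5.82 F [ 0.4 -0.   0.7] op 0.0918 ff 0.0 q [0.4  0.29 1.5  0.   1.35 1.87]
[0.59781006 0.25692959]
offset [0.06, -0.023, 0.285] rot [-0.001, -0.0, 0.004] rows 1.8 0.1
offset [0.06, -0.023, 0.545] rot [-0.001, -0.0, 0.004] rows 3.3 0.1
7174 [ 0.512 -0.819]
3725 [ 0.835 -0.623]
2218 [0.867 0.429]
864 [0.872 0.639]
2898 [0.765 0.967]
701 [0.747 0.677]
6 [0.633 0.227]
157 [ 0.601 -0.082]
7568 [0.303 0.953]
15 [ 0.553 -0.39 ]
20 [ 0.517 -0.372]
90 [ 0.481 -0.082]
17 [ 0.461 -0.316]
12 [ 0.448 -0.232]
203 [ 0.386 -0.529]
16 [ 0.421 -0.311]
142 [ 0.395 -0.139]
10 [ 0.407 -0.229]
284 [ 0.318 -0.205]
6 [-0.075  1.029]
```

Emit:
{"api": "step_arm", "payload": {"series": [{"gripper": 0,"offset": [0.06,-0.023,0.285],"rot": [0,0,0.004]},{"gripper": 0,"offset": [0.06,-0.023,0.285],"rot": [0,0,0.004]},{"gripper": 0,"offset": [0.06,-0.023,0.4],"rot": [0,0,0.004]},{"gripper": 0,"offset": [0.06,-0.023,0.4],"rot": [0,0,0.004]}]}}

```text
time_s: 4.78
tcp_pos: [0.5936, 0.2514, 0.2254]
tool_rot: [0.002, 0.999, 0.047, -0.004]
wrist_force: [-1.0, -0.5, -0.1]
opening: 0.0921
finger_force: 0.0
```

```bash
python3 - <<'E'
from h import *
f=snap('top');g=snap('scene');st()
u,v=proj(f,[.6,.257,.2]).astype(int)
u2,v2=proj(g,[.6,.257,.2]).astype(int)
q,w=proj(f,[.386,-.529,.02]).astype(int)
A=[cv2.resize(i,(260,260),interpolation=cv2.INTER_CUBIC) for i in(f['img'][v-32:v+33,u-32:u+33],g['img'][v2-32:v2+33,u2-32:u2+33],f['img'][w-32:w+33,q-32:q+33])]
cv2.imwrite('pics/t1.png',np.hstack(A)); print(u,v,u2,v2)
E
```

```text
t 4.8833 tcp [0.5962 0.2524 0.2314] yaw 5.36 F [0.5 1.2 0.5] op 0.0918 ff 0.0 q [ 0.4   0.39  1.58 -0.    1.17  1.88]
222 206 335 178
```

View pics/t1.png

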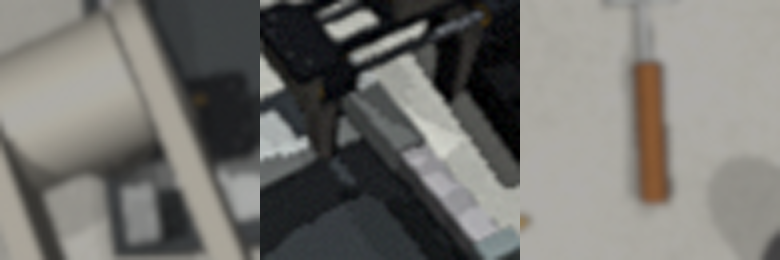

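The gripper straddles the tube: in the middle panel the fingers are at about (325,130) and (465,110), with the tube between them. The right panel is only a wooden-handled tool, not a block. Next I descend and close.

```bash
python3 - <<'E'
from h import *
st();go(.5978,.2569,.195,5.45)
E
```

```text
t 4.8833 tcp [0.5962 0.2524 0.2314] yaw 5.36 F [0.5 1.2 0.5] op 0.0918 ff 0.0 q [ 0.4   0.39  1.58 -0.    1.17  1.88]
offset [0.008, -0.018, 0.145] rot [0.0, 0.001, -0.001] rows 0.9 0.0
```

Emit:
{"api": "step_arm", "payload": {"series": [{"gripper": 0,"offset": [0.008,-0.018,0.145],"rot": [0,0,0]},{"gripper": 0,"offset": [0.008,-0.018,0.145],"rot": [0,0,0]},{"gripper": 150,"offset": [0.008,-0.018,0.145],"rot": [0,0,0]},{"gripper": 200,"offset": [0.008,-0.018,0.145],"rot": [0,0,0]},{"gripper": 230,"offset": [0.008,-0.018,0.145],"rot": [0,0,0]},{"gripper": 230,"offset": [0.008,-0.018,0.145],"rot": [0,0,0]},{"gripper": 255,"offset": [0.008,-0.018,0.145],"rot": [0,0,0]},{"gripper": 255,"offset": [0.008,-0.018,0.145],"rot": [0,0,0]}], "grip_force": 25}}

```text
time_s: 5.55
tcp_pos: [0.5985, 0.2574, 0.1962]
tool_rot: [-0.0, 0.999, 0.047, 0.0]
wrist_force: [-0.3, 1.3, -0.0]
opening: 0.0541
finger_force: 0.0
```

```bash
python3 -c "
from h import *
st()"
```

```text
t 5.55 tcp [0.5985 0.2574 0.1962] yaw 5.36 F [-0.3  1.3 -0. ] op 0.0541 ff 0.0 q [ 0.4   0.43  1.61 -0.    1.11  1.88]
```

Emit:
{"api": "step_arm", "payload": {"series": [{"gripper": 255,"offset": [0,0,0],"rot": [0,0,0]},{"gripper": 255,"offset": [0,0,0],"rot": [0,0,0]},{"gripper": 255,"offset": [0,0,0],"rot": [0,0,0]},{"gripper": 255,"offset": [0,0,0],"rot": [0,0,0]},{"gripper": 255,"offset": [0,0,0],"rot": [0,0,0]},{"gripper": 255,"offset": [0,0,0],"rot": [0,0,0]},{"gripper": 255,"offset": [0,0,0],"rot": [0,0,0]},{"gripper": 255,"offset": [0,0,0],"rot": [0,0,0]}]}}

```text
time_s: 6.22
tcp_pos: [0.5983, 0.2585, 0.1954]
tool_rot: [-0.001, 0.999, 0.047, 0.0]
wrist_force: [-0.6, 5.5, 0.0]
opening: 0.0239
finger_force: 25.0
```

```bash
python3 -c "
from h import *
st()"
```

```text
t 6.2167 tcp [0.5983 0.2585 0.1954] yaw 5.4 F [-0.6  5.5  0. ] op 0.0239 ff 25.0 q [0.4  0.43 1.61 0.   1.11 1.88]
```

Emit:
{"api": "step_arm", "payload": {"series": [{"gripper": 255,"offset": [0.04,-0.004,0],"rot": [0,0,0]},{"gripper": 255,"offset": [0.1,-0.004,0],"rot": [0,0,0]},{"gripper": 255,"offset": [0.16,-0.004,0],"rot": [0,0,0]},{"gripper": 255,"offset": [0.21,-0.004,0],"rot": [0,0,0]},{"gripper": 255,"offset": [0.245,-0.004,0],"rot": [0,0,0]},{"gripper": 255,"offset": [0.265,-0.004,0],"rot": [0,0,0]},{"gripper": 255,"offset": [0.28,-0.004,0],"rot": [0,0,0]},{"gripper": 255,"offset": [0.28,-0.004,0],"rot": [0,0,0]}]}}

```text
time_s: 6.88
tcp_pos: [0.6685, 0.266, 0.1954]
tool_rot: [-0.001, 0.999, 0.047, 0.0]
wrist_force: [1.3, 5.7, 0.1]
opening: 0.0238
finger_force: 25.0
```

```bash
python3 -c "
from h import *
st()"
```

```text
t 6.8833 tcp [0.6685 0.266  0.1954] yaw 5.4 F [1.3 5.7 0.1] op 0.0238 ff 25.0 q [0.38 0.53 1.44 0.   1.17 1.85]
```

Emit:
{"api": "step_arm", "payload": {"series": [{"gripper": 255,"offset": [0.012,-0.008,0],"rot": [0,0,0]},{"gripper": 255,"offset": [0.02,-0.008,0],"rot": [0,0,0]},{"gripper": 255,"offset": [0.02,-0.008,0],"rot": [0,0,0]}]}}

```text
time_s: 7.13
tcp_pos: [0.67, 0.2663, 0.1953]
tool_rot: [0.001, 0.999, 0.047, -0.003]
wrist_force: [-12.2, -3.5, 9.2]
opening: 0.0243
finger_force: 25.0
```

```bash
python3 -c "
from h import *
st()"
```

```text
t 7.1333 tcp [0.67   0.2663 0.1953] yaw 5.38 F [-12.2  -3.5   9.2] op 0.0243 ff 25.0 q [ 0.38  0.54  1.43 -0.    1.18  1.85]
```

Emit:
{"api": "step_arm", "payload": {"series": [{"gripper": 60,"offset": [-0.016,0.004,0],"rot": [0,0,0]},{"gripper": 60,"offset": [-0.016,0.004,0],"rot": [0,0,0]},{"gripper": 60,"offset": [-0.016,0.004,0],"rot": [0,0,0]},{"gripper": 60,"offset": [-0.016,0.004,0],"rot": [0,0,0]},{"gripper": 60,"offset": [-0.016,0.004,-0.15],"rot": [0,0,0]},{"gripper": 60,"offset": [-0.016,0.004,-0.3],"rot": [0,0,0]},{"gripper": 60,"offset": [-0.016,0.004,-0.45],"rot": [0,0,0]},{"gripper": 60,"offset": [-0.016,0.004,-0.45],"rot": [0,0,0]}]}}

```text
time_s: 7.8
tcp_pos: [0.672, 0.2672, 0.3169]
tool_rot: [-0.002, 0.999, 0.047, 0.006]
wrist_force: [-0.4, 0.5, 1.2]
opening: 0.0702
finger_force: 0.0
```

```bash
python3 - <<'E'
from h import *
st();go(.6085,-.19,.28,5.45); 
for k in(-1,):
  f=snap('scene')
  for n in('tube_mid','pin_seat','mouth'):
    r=bot.spot_point(f,n)
    if r: print(n,r[0]['score'],cam2w(f,r[0]['location']).round(3))
E
```

```text
t 7.8 tcp [0.672  0.2672 0.3169] yaw 5.36 F [-0.4  0.5  1.2] op 0.0702 ff 0.0 q [ 0.38  0.44  1.31 -0.    1.37  1.85]
offset [-0.425, 1.797, 0.137] rot [-0.002, -0.007, -0.001] rows 11.1 0.1
tube_mid 0.56 [0.637 0.263 0.197]
pin_seat 0.89 [0.597 0.271 0.192]
mouth 0.76 [0.566 0.126 0.167]
```

Emit:
{"api": "step_arm", "payload": {"series": [{"gripper": 60,"offset": [-0.22,0.95,0.07],"rot": [0,0,0]},{"gripper": 60,"offset": [-0.22,0.95,0.07],"rot": [0,0,0]},{"gripper": 60,"offset": [-0.22,0.95,0.07],"rot": [0,0,0]},{"gripper": 60,"offset": [-0.22,0.95,0.07],"rot": [0,0,0]},{"gripper": 60,"offset": [-0.22,0.95,0.07],"rot": [0,0,0]},{"gripper": 60,"offset": [-0.22,0.95,0.07],"rot": [0,0,0]}]}}

```text
time_s: 8.5
tcp_pos: [0.6346, 0.022, 0.2881]
tool_rot: [0.0, 0.999, 0.047, -0.002]
wrist_force: [-0.4, -0.1, -0.2]
opening: 0.0702
finger_force: 0.0
```

```bash
python3 - <<'E'
from h import *
st()
for c in('top','scene'):
  f=snap(c)
  r=bot.spot_point(f,'dial_grip')
  if r: print(r[0]['score'],cam2w(f,r[0]['location']).round(4))
go(.6085,-.19,.15,35)
E
```

```text
t 8.5 tcp [0.6346 0.022  0.2881] yaw 5.35 F [-0.4 -0.1 -0.2] op 0.0702 ff 0.0 q [ 0.03  0.32  1.55 -0.    1.27  1.51]
0.94 [ 0.6058 -0.1904  0.072 ]
0.72 [ 0.6088 -0.1909  0.0735]
offset [-0.184, 0.841, 0.555] rot [-0.001, 0.001, -0.331] rows 6.1 4.2
```

Emit:
{"api": "step_arm", "payload": {"series": [{"gripper": 60,"offset": [-0.185,0.843,0.3],"rot": [0,0,-0.33]},{"gripper": 60,"offset": [-0.185,0.843,0.3],"rot": [0,0,-0.33]},{"gripper": 60,"offset": [-0.185,0.843,0.3],"rot": [0,0,-0.33]},{"gripper": 60,"offset": [-0.185,0.843,0.3],"rot": [0,0,-0.33]},{"gripper": 60,"offset": [-0.185,0.843,0.3],"rot": [0,0,-0.33]},{"gripper": 60,"offset": [-0.185,0.843,0.3],"rot": [0,0,-0.33]},{"gripper": 60,"offset": [-0.185,0.843,0.45],"rot": [0,0,-0.33]},{"gripper": 60,"offset": [-0.185,0.843,0.6],"rot": [0,0,-0.33]}]}}

```text
time_s: 9.37
tcp_pos: [0.6114, -0.1903, 0.1401]
tool_rot: [0.001, 0.954, 0.301, 0.001]
wrist_force: [0.3, 0.6, -1.2]
opening: 0.0705
finger_force: 0.0
```

```bash
python3 - <<'E'
from h import *
f=snap('scene');st()
go(.608,-.1905,.072,35)
E
```

```text
t 9.4167 tcp [ 0.6064 -0.188   0.1314] yaw 35.06 F [-3.7  1.1 -6. ] op 0.0703 ff 0.0 q [-0.3   0.48  1.69  0.    0.99  0.66]
offset [0.001, 0.014, 0.237] rot [-0.005, 0.003, 0.001] rows 1.4 0.1
```

Emit:
{"api": "step_arm", "payload": {"series": [{"gripper": 60,"offset": [0,0.01,0.15],"rot": [0,0,0]},{"gripper": 60,"offset": [0,0.01,0.237],"rot": [0,0,0]},{"gripper": 120,"offset": [0,0.01,0.237],"rot": [0,0,0]},{"gripper": 200,"offset": [0,0.01,0.237],"rot": [0,0,0]},{"gripper": 200,"offset": [0,0.01,0.237],"rot": [0,0,0]},{"gripper": 200,"offset": [0,0.01,0.237],"rot": [0,0,0]},{"gripper": 200,"offset": [0,0.01,0.237],"rot": [0,0,0]},{"gripper": 200,"offset": [0,0.01,0.237],"rot": [0,0,0]}], "grip_force": 15}}

```text
time_s: 10.08
tcp_pos: [0.611, -0.1899, 0.083]
tool_rot: [-0.001, 0.954, 0.301, 0.0]
wrist_force: [-4.0, 9.7, 7.8]
opening: 0.0392
finger_force: 15.0
```

```bash
python3 -c "
from h import *
st()"
```

```text
t 10.0833 tcp [ 0.611  -0.1899  0.083 ] yaw 35.02 F [-4.   9.7  7.8] op 0.0392 ff 15.0 q [-0.3   0.54  1.71  0.    0.89  0.65]
```

Emit:
{"api": "step_arm", "payload": {"series": [{"gripper": 200,"offset": [0,0,0],"rot": [0,0,0.07]},{"gripper": 200,"offset": [0,0,0],"rot": [0,0,0.14]},{"gripper": 200,"offset": [0,0,0],"rot": [0,0,0.21]},{"gripper": 200,"offset": [0,0,0],"rot": [0,0,0.28]},{"gripper": 200,"offset": [0,0,0],"rot": [0,0,0.35]},{"gripper": 200,"offset": [0,0,0],"rot": [0,0,0.42]},{"gripper": 200,"offset": [0,0,0],"rot": [0,0,0.49]},{"gripper": 200,"offset": [0,0,0],"rot": [0,0,0.55]}]}}

```text
time_s: 10.75
tcp_pos: [0.6116, -0.1924, 0.0831]
tool_rot: [0.001, 0.992, -0.128, 0.001]
wrist_force: [-3.5, -4.3, 1.4]
opening: 0.0394
finger_force: 15.0
```

Emit:
{"api": "step_arm", "payload": {"series": [{"gripper": 200,"offset": [0,0,0],"rot": [0,0,0.06]},{"gripper": 200,"offset": [0,0,0],"rot": [0,0,0.117]},{"gripper": 200,"offset": [0,0,0],"rot": [0,0,0.117]}]}}

```text
time_s: 11.0
tcp_pos: [0.6114, -0.1929, 0.083]
tool_rot: [0.001, 0.976, -0.219, 0.001]
wrist_force: [-4.0, -5.2, 3.2]
opening: 0.0389
finger_force: 15.0
```

```bash
python3 - <<'E'
from h import *
st();f=snap('scene');g=snap('top')
o=[]
for k in(f,g):
    u,v=proj(k,[.608,-.19,.055]).astype(int);print(u,v);o.append(cv2.resize(k['img'][v-25:v+25,u-25:u+25],(400,400),interpolation=cv2.INTER_CUBIC))
cv2.imwrite('pics/d2.png',np.hstack(o))
E
```

```text
t 11.0 tcp [ 0.6114 -0.1929  0.083 ] yaw -25.26 F [-4.  -5.2  3.2] op 0.0389 ff 15.0 q [-0.31  0.54  1.71 -0.    0.89  1.71]
192 264
359 203
```

View pics/d2.png

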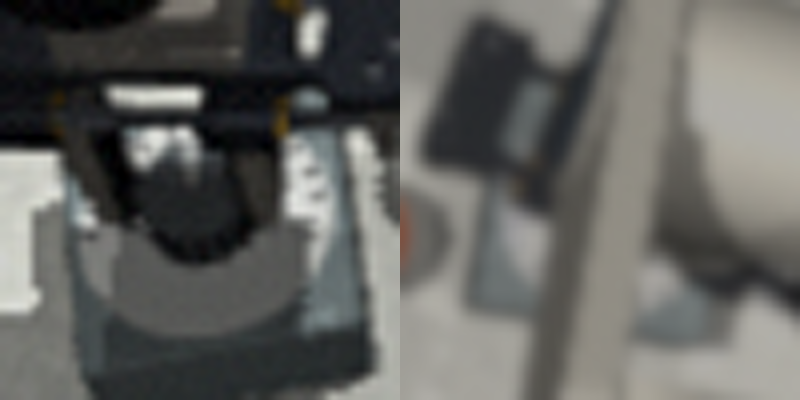

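Emit:
{"api": "step_arm", "payload": {"series": [{"gripper": 40,"offset": [0,0,0],"rot": [0,0,0]},{"gripper": 40,"offset": [0,0,0],"rot": [0,0,0]},{"gripper": 40,"offset": [0,0,0],"rot": [0,0,0]},{"gripper": 40,"offset": [0,0,-0.15],"rot": [0,0,0]},{"gripper": 40,"offset": [-0.1,0,-0.3],"rot": [0,0,0]},{"gripper": 40,"offset": [-0.2,0,-0.45],"rot": [0,0,0]},{"gripper": 40,"offset": [-0.3,0,-0.5],"rot": [0,0,0]},{"gripper": 40,"offset": [-0.4,0,-0.5],"rot": [0,0,0]}]}}

```text
time_s: 11.77
tcp_pos: [0.5221, -0.1495, 0.2109]
tool_rot: [0.0, 0.976, -0.216, 0.004]
wrist_force: [0.1, 0.0, 0.1]
opening: 0.0773
finger_force: 0.0
```

```bash
python3 - <<'E'
from h import *
st();f=snap('scene');g=snap('top')
o=[]
for k in(f,g):
    u,v=proj(k,[.608,-.19,.055]).astype(int);print(u,v);o.append(cv2.resize(k['img'][v-25:v+25,u-25:u+25],(400,400),interpolation=cv2.INTER_CUBIC))
cv2.imwrite('pics/d3.png',np.hstack(o))
E
```

```text
t 11.7667 tcp [ 0.5221 -0.1495  0.2109] yaw -24.96 F [0.1 0.  0.1] op 0.0773 ff 0.0 q [-0.28  0.24  1.84  0.    1.05  1.72]
192 264
359 203
```

View pics/d3.png

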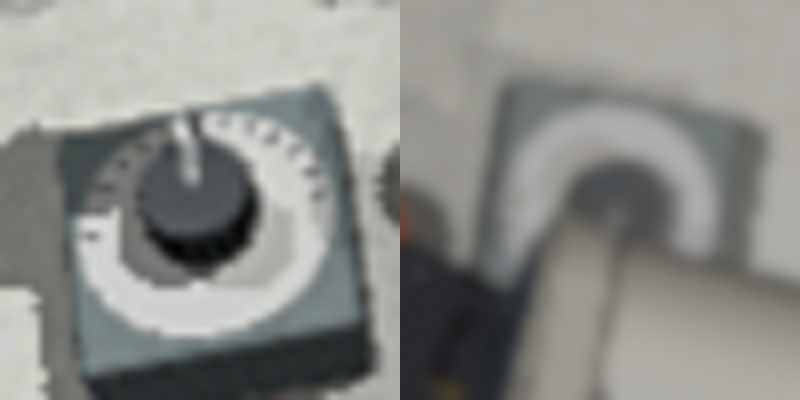

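```bash
python3 - <<'E'
from h import *
g=bot.grab_frame('scene');o=np.array([167,239])
W=lambda p,z: pix2w(g,np.array(p)/8+o,z)[:2]
a=W((322,90),.045);b=W((62,138),.045);c=W((368,328),.045);d=W((88,375),.045)
for p,q in((a,b),(a,c),(b,d),(d,c)): v=q-p;print(np.degrees(np.arctan2(v[1],v[0])).round(1),np.linalg.norm(v).round(3))
print('ctr',((a+b+c+d)/4).round(4))
ctr=(.608,-.19)
for z,p in((.074,(193,182)),(.074,(187,140)),(.05,(184,122)),(.045,(197,125)),(.045,(190,112))): w=W(p,z)-ctr;print(z,p,w.round(4),np.degrees(np.arctan2(w[1],w[0])).round(1))
im=cv2.resize(g['img'][239:264,182:202],(640,800)[::1],interpolation=cv2.INTER_NEAREST)[:600]
cv2.imwrite('pics/d4.png',cv2.resize(g['img'][245:270,177:207],(720,600),interpolation=cv2.INTER_NEAREST))
P=lambda r,z,t:((proj(g,[ctr[0]+r*np.cos(np.radians(t)),ctr[1]+r*np.sin(np.radians(t)),z])-[177,245])*24).round()
for t in(165,170,175,180):print(t,P(0,.074,t),P(18,.074,t),P(33,.05,t),P(42,.045,t))
E
```

```text
-102.2 0.094
-9.5 0.099
-11.2 0.096
76.3 0.097
ctr [ 0.6142 -0.1903]
0.074 (193, 182) [0.0024 0.    ] 0.3
0.074 (187, 140) [-0.0145  0.0032] 167.6
0.05 (184, 122) [-0.0367  0.0046] 172.8
0.045 (197, 125) [-0.0366  0.0086] 166.8
0.045 (190, 112) [-0.0428  0.0079] 169.6
165 [333. 386.] [  -352. -14154.] [  -378. -14847.] [  -385. -15042.]
170 [333. 386.] [ -1829. -14071.] [ -1926. -14769.] [ -1954. -14965.]
175 [333. 386.] [ -3347. -13962.] [ -3521. -14666.] [ -3570. -14864.]
180 [333. 386.] [ -4925. -13822.] [ -5182. -14536.] [ -5254. -14736.]
```

View pics/d4.png

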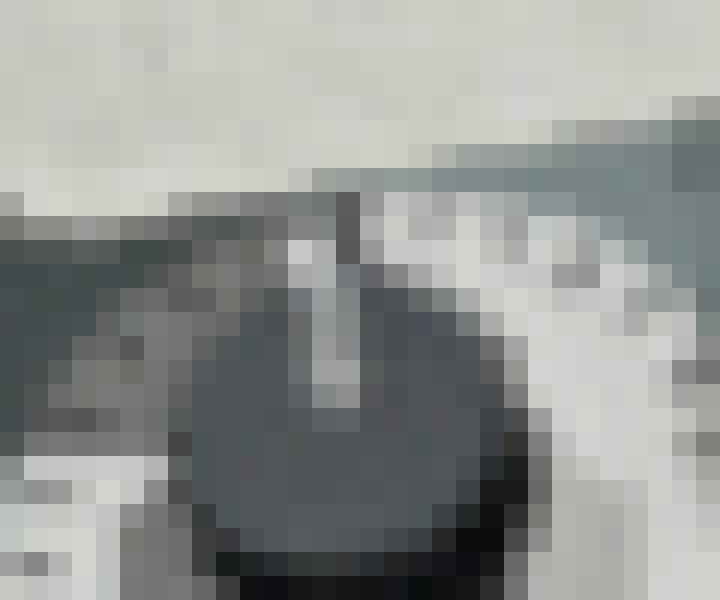

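```bash
python3 - <<'E'
from h import *
g=bot.grab_frame('scene')
im=g['img'][245:270,177:207].max(2).astype(int)
print(im[8:19,9:18])
for ctr in((.608,-.19),(.612,-.1905)):
  P=lambda r,z,t:((proj(g,[ctr[0]+r*np.cos(np.radians(t)),ctr[1]+r*np.sin(np.radians(t)),z])-[177,245])+.5).round(1)
  for t in(160,165,168,172,176,180):print(t,P(0,.074,t),P(.018,.074,t),P(.033,.05,t),P(.042,.045,t))
E
```

```text
[[145 130 123 126 117  93 152 193 182]
 [ 91  95 106 130 133  89 173 204 174]
 [109 106 129 199 178  86 151 199 201]
 [121 108 109 162 177 120 102 133 168]
 [112  90  84 116 154 131  84  86 103]
 [101  83  84 105 151 134  84  80  83]
 [ 87  84  85 110 150 138  89  83  86]
 [ 87  84  86 110 159 160  89  88  89]
 [ 87  86  85  99 135 143  90  84  85]
 [ 87  85  85  86  97  99  88  85  87]
 [ 89  87  86  85  87  86  88  85  88]]
160 [14.4 16.6] [14.6 10.9] [16.3 10.5] [16.7  8.6]
165 [14.4 16.6] [14.1 11. ] [15.3 10.6] [15.5  8.7]
168 [14.4 16.6] [13.7 11. ] [14.7 10.7] [14.7  8.9]
172 [14.4 16.6] [13.3 11.1] [13.9 10.9] [13.7  9.1]
176 [14.4 16.6] [12.8 11.3] [13.1 11.1] [12.7  9.4]
180 [14.4 16.6] [12.4 11.4] [12.4 11.3] [11.7  9.7]
160 [14.6 17.8] [14.9 12.1] [16.6 11.6] [17.   9.8]
165 [14.6 17.8] [14.3 12.2] [15.6 11.8] [15.7  9.9]
168 [14.6 17.8] [14.  12.3] [15.  11.9] [15. 10.]
172 [14.6 17.8] [13.5 12.3] [14.2 12. ] [14.  10.3]
176 [14.6 17.8] [13.1 12.5] [13.4 12.3] [13.  10.5]
180 [14.6 17.8] [12.7 12.6] [12.6 12.5] [12.  10.9]
```

The white line on the knob (from (345,400) to (320,270)) points at the zero mark at (348,225), and the black pointer merges with the mark. The dial is at zero to within about 2 degrees. Next I pick the blocks, gripping across their ends so the fingers fit the mouth.

```bash
cat >> h.py <<'E'
def blocks():
    out=[]
    for c in('top','scene'):
        f=snap(c);im=f['img'];hsv=cv2.cvtColor(im,cv2.COLOR_BGR2HSV)
        for r in bot.spot_point(f,'block1'):
            if r['score']<.3: continue
            w=cam2w(f,r['location']);
            u,v=proj(f,[w[0],w[1],.02]).round().astype(int)
            s=hsv[max(v-14,0):v+15,max(u-14,0):u+15];m=((s[...,1]>90)&(s[...,0]<17)&(s[...,2]<140))
            ys,xs=np.nonzero(m);nb=(s[...,1]>180).sum()
            if len(xs)<6: print(c,'skip',w.round(3),len(xs));continue
            p=np.array([pix2w(f,(x+u-14,y+v-14),.02)[:2] for x,y in zip(xs,ys)])
            p=p[np.linalg.norm(p-w[:2],axis=1)<.04]
            _,_,V=np.linalg.svd(p-p.mean(0));print(c,round(r['score'],2),w.round(4),'sat',nb,'brown',len(p),'mean',p.mean(0).round(4),'axis',np.degrees(np.arctan2(V[0,1],V[0,0])).round(1)%180)
E
python3 -c "
from h import *
blocks()"
```

```text
top 0.59 [ 0.5375 -0.3785 -0.0014] sat 0 brown 30 mean [ 0.5314 -0.3782] axis 152.7
top skip [ 0.431 -0.003  0.004] 0
top 0.52 [ 0.4245 -0.2318 -0.0007] sat 0 brown 25 mean [ 0.4266 -0.2308] axis 177.6
top 0.49 [ 0.397  -0.1341 -0.0032] sat 0 brown 9 mean [ 0.3932 -0.1421] axis 68.2
top skip [ 0.488 -0.093  0.001] 0
scene 0.7 [ 0.3954 -0.1362 -0.0017] sat 179 brown 75 mean [ 0.4153 -0.1417] axis 59.7
scene 0.64 [ 0.4335 -0.2318 -0.0034] sat 24 brown 79 mean [ 0.4398 -0.2303] axis 177.3
scene skip [ 0.489 -0.09  -0.002] 0
scene 0.58 [ 0.534  -0.3786 -0.004 ] sat 25 brown 107 mean [ 0.5427 -0.3809] axis 156.8
scene 0.55 [ 0.4457 -0.3107  0.0022] sat 27 brown 89 mean [ 0.4522 -0.3131] axis 172.3
scene skip [ 0.431 -0.004 -0.   ] 0
```

```bash
python3 -c "
from h import *
st();go(.429,-.231,.12,87.5)"
```

```text
t 12.1667 tcp [ 0.5214 -0.1499  0.2056] yaw -24.97 F [ 0.6 -0.2 -0.1] op 0.0778 ff 0.0 q [-0.28  0.25  1.84 -0.    1.05  1.72]
offset [-0.198, 0.45, 0.343] rot [0.0, 0.0, 0.75] rows 3.6 9.4
```

Emit:
{"api": "step_arm", "payload": {"series": [{"gripper": 0,"offset": [-0.2,0.45,0.1],"rot": [0,0,-0.63]},{"gripper": 0,"offset": [-0.2,0.45,0.1],"rot": [0,0,-0.63]},{"gripper": 0,"offset": [-0.2,0.45,0.1],"rot": [0,0,-0.63]},{"gripper": 0,"offset": [-0.2,0.45,0.1],"rot": [0,0,-0.63]},{"gripper": 0,"offset": [-0.2,0.45,0.1],"rot": [0,0,-0.63]},{"gripper": 0,"offset": [-0.2,0.45,0.1],"rot": [0,0,-0.63]},{"gripper": 0,"offset": [-0.2,0.45,0.1],"rot": [0,0,-0.63]},{"gripper": 0,"offset": [-0.2,0.45,0.1],"rot": [0,0,-0.63]}]}}

```text
time_s: 12.83
tcp_pos: [0.4282, -0.231, 0.1806]
tool_rot: [-0.0, 0.963, 0.269, -0.0]
wrist_force: [-0.3, 0.3, 0.3]
opening: 0.0921
finger_force: 0.0
```

```bash
python3 - <<'E'
from h import *
st();go(.429,-.231,.09,87.5)
g=snap('top');u,v=proj(g,[.608,-.19,.055]).astype(int);print(u,v)
cv2.imwrite('pics/d5.png',cv2.resize(g['img'][v-22:v+23,u-30:u+30],(800,600),interpolation=cv2.INTER_CUBIC))
E
```

```text
t 12.8333 tcp [ 0.4282 -0.231   0.1806] yaw 31.27 F [-0.3  0.3  0.3] op 0.0921 ff 0.0 q [-0.5   0.2   1.97  0.    0.97  0.53]
offset [0.003, 0.002, 0.362] rot [-0.0, -0.0, -0.625] rows 2.2 7.9
359 203
```

View pics/d5.png

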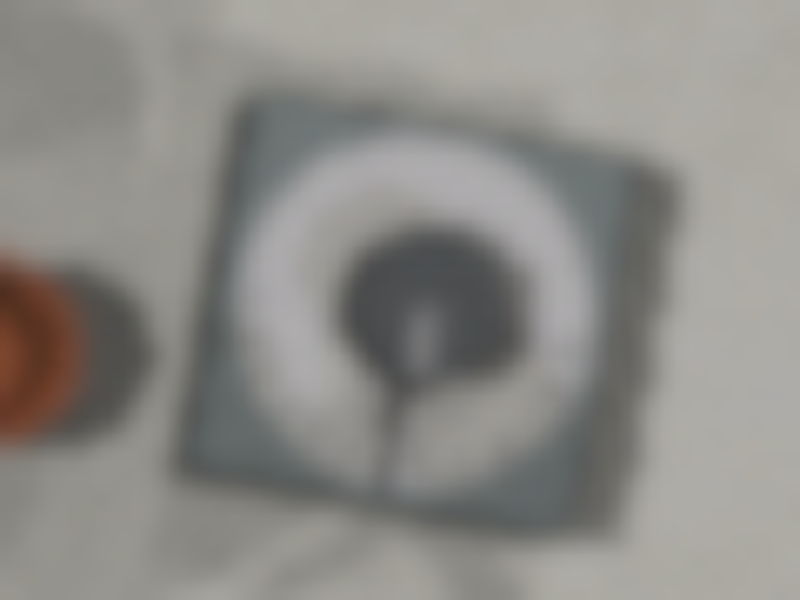

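The top view shows the pointer (405,390) and zero mark (380,490) as one straight line, so the dial is on zero. Now I go down on the first block.

Emit:
{"api": "step_arm", "payload": {"series": [{"gripper": 0,"offset": [0.003,0.002,0.1],"rot": [0,0,-0.625]},{"gripper": 0,"offset": [0.003,0.002,0.2],"rot": [0,0,-0.625]},{"gripper": 0,"offset": [0.003,0.002,0.3],"rot": [0,0,-0.625]},{"gripper": 0,"offset": [0.003,0.002,0.3],"rot": [0,0,-0.625]},{"gripper": 0,"offset": [0.003,0.002,0.3],"rot": [0,0,-0.625]},{"gripper": 0,"offset": [0.003,0.002,0.3],"rot": [0,0,-0.625]},{"gripper": 0,"offset": [0.003,0.002,0.3],"rot": [0,0,-0.625]},{"gripper": 0,"offset": [0.003,0.002,0.3],"rot": [0,0,-0.625]}]}}

```text
time_s: 13.55
tcp_pos: [0.4291, -0.2307, 0.1055]
tool_rot: [-0.0, 0.723, 0.691, -0.0]
wrist_force: [0.1, -0.4, 0.2]
opening: 0.092
finger_force: 0.0
```

```bash
python3 - <<'E'
from h import *
st();go(.429,-.231,.02,87.5)
g=snap('scene');h=snap('top');o=[]
for k in(g,h):
  u,v=proj(k,[.429,-.231,.03]).astype(int);o.append(cv2.resize(k['img'][v-28:v+28,u-28:u+28],(400,400),interpolation=cv2.INTER_CUBIC))
cv2.imwrite('pics/b1.png',np.hstack(o))
E
```

```text
t 13.55 tcp [ 0.4291 -0.2307  0.1055] yaw 87.38 F [ 0.1 -0.4  0.2] op 0.092 ff 0.0 q [-0.5   0.31  2.03  0.    0.8  -0.45]
offset [-0.001, -0.0, 0.342] rot [-0.0, -0.0, -0.001] rows 2.1 0.0
```

View pics/b1.png

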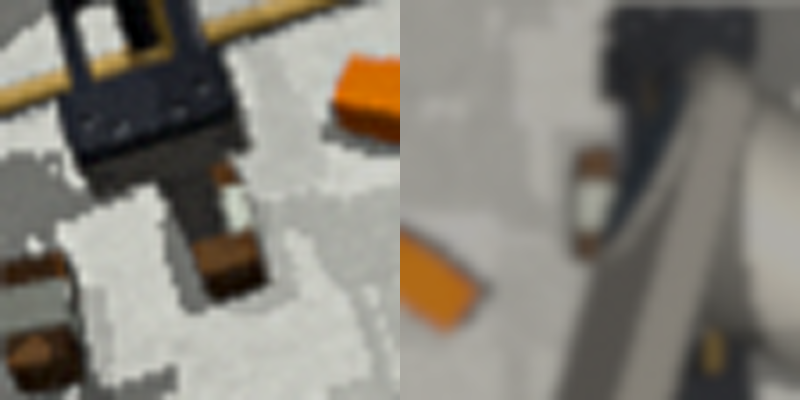

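The gripper is lined up over the brown banded block: scene panel block at (235,235), finger at (190,190). I descend and close.

Emit:
{"api": "step_arm", "payload": {"series": [{"gripper": 0,"offset": [0,0,0.12],"rot": [0,0,0]},{"gripper": 0,"offset": [0,0,0.24],"rot": [0,0,0]},{"gripper": 0,"offset": [0,0,0.34],"rot": [0,0,0]},{"gripper": 0,"offset": [0,0,0.34],"rot": [0,0,0]},{"gripper": 150,"offset": [0,0,0.34],"rot": [0,0,0]},{"gripper": 150,"offset": [0,0,0.34],"rot": [0,0,0]},{"gripper": 150,"offset": [0,0,0.34],"rot": [0,0,0]},{"gripper": 150,"offset": [0,0,0.34],"rot": [0,0,0]}], "grip_force": 25}}

```text
time_s: 14.32
tcp_pos: [0.4289, -0.2306, 0.0213]
tool_rot: [0.0, 0.725, 0.689, 0.0]
wrist_force: [-0.1, -0.3, -0.5]
opening: 0.0671
finger_force: 0.0
```

Emit:
{"api": "step_arm", "payload": {"series": [{"gripper": 150,"offset": [0,0,0],"rot": [0,0,0]},{"gripper": 150,"offset": [0,0,0],"rot": [0,0,0]},{"gripper": 150,"offset": [0,0,0],"rot": [0,0,0]}]}}

```text
time_s: 14.57
tcp_pos: [0.4288, -0.2306, 0.0214]
tool_rot: [0.0, 0.724, 0.689, 0.0]
wrist_force: [0.1, -0.7, 2.1]
opening: 0.0558
finger_force: 25.0
```

```bash
python3 -c "
from h import *
st()"
```

```text
t 14.5667 tcp [ 0.4288 -0.2306  0.0214] yaw 87.18 F [ 0.1 -0.7  2.1] op 0.0558 ff 25.0 q [-0.5   0.46  2.07 -0.    0.61 -0.45]
```

Emit:
{"api": "step_arm", "payload": {"series": [{"gripper": 150,"offset": [0,0,-0.16],"rot": [0,0,0]},{"gripper": 150,"offset": [0,0,-0.33],"rot": [0,0,0]},{"gripper": 150,"offset": [0,0,-0.5],"rot": [0,0,0]},{"gripper": 150,"offset": [0.1,0.03,-0.65],"rot": [0,0,0.07]},{"gripper": 150,"offset": [0.2,0.06,-0.8],"rot": [0,0,0.14]},{"gripper": 150,"offset": [0.3,0.1,-0.95],"rot": [0,0,0.21]},{"gripper": 150,"offset": [0.45,0.14,-1.0],"rot": [0,0,0.28]},{"gripper": 150,"offset": [0.6,0.18,-1.0],"rot": [0,0,0.35]}]}}

```text
time_s: 15.23
tcp_pos: [0.4797, -0.0927, 0.2743]
tool_rot: [0.002, 0.884, 0.467, 0.003]
wrist_force: [1.1, 0.1, -0.2]
opening: 0.0557
finger_force: 25.0
```

```bash
python3 -c "
from h import *
st();go(.5579,.1276,.27,5.45)"
```

```text
t 15.2333 tcp [ 0.4797 -0.0927  0.2743] yaw 55.74 F [ 1.1  0.1 -0.2] op 0.0557 ff 25.0 q [-0.19  0.09  1.87 -0.    1.17  0.4 ]
offset [0.904, -0.238, 0.018] rot [0.003, -0.003, 0.559] rows 5.6 7.0
```

Emit:
{"api": "step_arm", "payload": {"series": [{"gripper": 150,"offset": [0.9,-0.24,0.02],"rot": [0,0,0.56]},{"gripper": 150,"offset": [0.9,-0.24,0.02],"rot": [0,0,0.56]},{"gripper": 150,"offset": [0.9,-0.24,0.02],"rot": [0,0,0.56]},{"gripper": 150,"offset": [0.9,-0.24,0.02],"rot": [0,0,0.56]},{"gripper": 150,"offset": [0.9,-0.24,0.02],"rot": [0,0,0.56]},{"gripper": 150,"offset": [0.9,-0.24,0.02],"rot": [0,0,0.56]},{"gripper": 150,"offset": [0.9,-0.24,0.02],"rot": [0,0,0.56]},{"gripper": 150,"offset": [0.9,-0.24,0.02],"rot": [0,0,0.56]}]}}

```text
time_s: 15.9
tcp_pos: [0.5534, 0.1298, 0.2644]
tool_rot: [-0.0, 0.999, 0.048, -0.0]
wrist_force: [-0.3, -0.1, -0.6]
opening: 0.0559
finger_force: 25.0
```

```bash
python3 - <<'E'
from h import *
g=snap('scene');h=snap('top');st();go(.5579,.1276,.20,5.45);o=[]
for k in(g,h):
  u,v=proj(k,[.56,.128,.18]).astype(int);print(u,v);o.append(cv2.resize(k['img'][v-36:v+36,u-36:u+36],(400,400),interpolation=cv2.INTER_CUBIC))
cv2.imwrite('pics/m1.png',np.hstack(o))
E
```

```text
t 16.0 tcp [0.5529 0.1279 0.2645] yaw 5.76 F [ 0.1 -1.1 -0.2] op 0.0559 ff 25.0 q [ 0.22  0.23  1.72 -0.    1.19  1.69]
offset [0.02, 0.003, 0.258] rot [0.0, 0.001, 0.003] rows 1.6 0.0
287 187
264 218
```

View pics/m1.png

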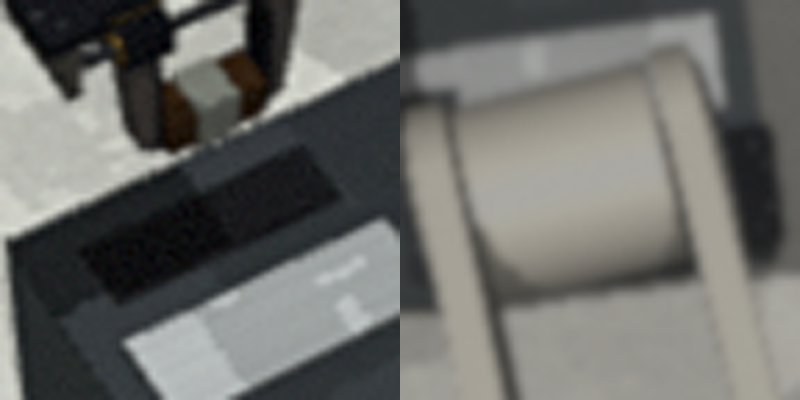

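The guard is clear and the black flap is fully exposed, with mouth corners at crop px (80,250), (120,305), (340,200) and (297,145). The block is held well. I refine the mouth centre from these corners.

```bash
python3 - <<'E'
from h import *
g=bot.grab_frame('scene')
W=[pix2w(g,np.array(p)/5.5556+[251,151],.17)[:2] for p in((80,250),(120,305),(340,200),(297,145))]
print(np.round(W,4),np.mean(W,0));v=W[2]-W[1];w=W[3]-W[0];print([np.degrees(np.arctan2(-k[0],k[1])) for k in(v,w)],[np.linalg.norm(k) for k in(v,w,W[1]-W[0],W[2]-W[3])])
st();a=np.radians(5.45);go(.5585,.1285,.20,5.45)
E
```

```text
[[0.5538 0.063 ]
 [0.5934 0.0678]
 [0.5797 0.1961]
 [0.5381 0.1918]] [0.56623513 0.12967526]
[np.float64(6.097443218906106), np.float64(6.958927022263189)] [np.float64(0.12894806748373613), np.float64(0.12969246067499365), np.float64(0.039871385399575084), np.float64(0.041817712784499125)]
t 16.05 tcp [0.5529 0.1274 0.2646] yaw 5.9 F [-0.2 -0.2 -0.7] op 0.0558 ff 25.0 q [ 0.22  0.23  1.72 -0.    1.19  1.69]
offset [0.023, -0.002, 0.259] rot [0.0, 0.0, 0.005] rows 1.6 0.1
```

Emit:
{"api": "step_arm", "payload": {"series": [{"gripper": 150,"offset": [0.032,-0.003,0.1],"rot": [0,0,0.005]},{"gripper": 150,"offset": [0.032,-0.003,0.2],"rot": [0,0,0.005]},{"gripper": 150,"offset": [0.032,-0.003,0.27],"rot": [0,0,0.005]},{"gripper": 150,"offset": [0.032,-0.003,0.3],"rot": [0,0,0.005]},{"gripper": 150,"offset": [0.032,-0.003,0.34],"rot": [0,0,0.005]},{"gripper": 150,"offset": [0.032,-0.003,0.38],"rot": [0,0,0.005]},{"gripper": 150,"offset": [0.032,-0.003,0.38],"rot": [0,0,0.005]}]}}

```text
time_s: 16.63
tcp_pos: [0.5596, 0.128, 0.1691]
tool_rot: [0.0, 0.999, 0.047, -0.002]
wrist_force: [-6.6, 0.3, -0.9]
opening: 0.0557
finger_force: 25.0
```

```bash
python3 -c "
from h import *
st();go(.561,.1285,.127,5.45)"
```

```text
t 16.6333 tcp [0.5596 0.128  0.1691] yaw 5.36 F [-6.6  0.3 -0.9] op 0.0557 ff 25.0 q [0.22 0.34 1.8  0.   1.   1.7 ]
offset [0.007, -0.002, 0.168] rot [0.0, 0.002, -0.001] rows 1.0 0.0
```

Emit:
{"api": "step_arm", "payload": {"series": [{"gripper": 150,"offset": [0.004,0,0.06],"rot": [0,0,0]},{"gripper": 150,"offset": [0.004,0,0.12],"rot": [0,0,0]},{"gripper": 150,"offset": [0.004,0,0.175],"rot": [0,0,0]},{"gripper": 150,"offset": [0.004,0,0.175],"rot": [0,0,0]}]}}

```text
time_s: 16.97
tcp_pos: [0.5603, 0.1282, 0.1246]
tool_rot: [0.0, 0.999, 0.047, -0.002]
wrist_force: [-4.8, -0.8, -4.2]
opening: 0.0556
finger_force: 27.0
```

```bash
python3 -c "
from h import *
st()"
```

```text
t 16.9667 tcp [0.5603 0.1282 0.1246] yaw 5.35 F [-4.8 -0.8 -4.2] op 0.0556 ff 27.0 q [0.22 0.4  1.83 0.   0.91 1.7 ]
```

Good. Release with limited opening, wait, then raise.

Emit:
{"api": "step_arm", "payload": {"series": [{"gripper": 62,"offset": [0,0,0],"rot": [0,0,0]},{"gripper": 62,"offset": [0,0,0],"rot": [0,0,0]},{"gripper": 62,"offset": [0,0,0],"rot": [0,0,0]},{"gripper": 62,"offset": [0,0,0],"rot": [0,0,0]},{"gripper": 62,"offset": [0,0,-0.12],"rot": [0,0,0]},{"gripper": 62,"offset": [0,0,-0.24],"rot": [0,0,0]},{"gripper": 62,"offset": [0,0,-0.38],"rot": [0,0,0]},{"gripper": 62,"offset": [0,0,-0.52],"rot": [0,0,0]}]}}

```text
time_s: 17.63
tcp_pos: [0.5631, 0.1294, 0.2588]
tool_rot: [-0.001, 0.999, 0.046, 0.001]
wrist_force: [0.4, -0.6, 0.0]
opening: 0.0696
finger_force: 0.0
```

```bash
python3 - <<'E'
from h import *
st();blocks();go(.443,-.312,.27,82.3)
E
```

```text
t 17.6333 tcp [0.5631 0.1294 0.2588] yaw 5.3 F [ 0.4 -0.6  0. ] op 0.0696 ff 0.0 q [0.22 0.25 1.71 0.   1.18 1.7 ]
top skip [ 0.431 -0.004  0.001] 0
top skip [ 0.488 -0.09   0.001] 0
top 0.51 [ 3.994e-01 -1.360e-01  2.000e-04] sat 85 brown 38 mean [ 0.3945 -0.1528] axis 36.80000000000001
top 0.48 [ 0.5381 -0.3785 -0.0011] sat 0 brown 34 mean [ 0.5315 -0.3792] axis 153.5
top 0.46 [ 0.4441 -0.3113  0.0005] sat 0 brown 32 mean [ 0.4421 -0.3127] axis 171.0
scene 0.79 [ 0.3922 -0.1363  0.0006] sat 174 brown 85 mean [ 0.4116 -0.1439] axis 52.8
scene skip [ 0.49  -0.086 -0.001] 0
scene 0.75 [ 4.447e-01 -3.122e-01 -4.000e-04] sat 22 brown 95 mean [ 0.4526 -0.3134] axis 172.4
scene 0.74 [ 0.5378 -0.3771 -0.003 ] sat 22 brown 112 mean [ 0.5437 -0.3818] axis 157.3
scene skip [ 0.432  0.001 -0.004] 0
scene skip [ 0.788 -0.105  0.005] 0
offset [-0.644, 1.713, -0.053] rot [0.002, -0.003, -0.855] rows 11.0 10.8
```

Emit:
{"api": "step_arm", "payload": {"series": [{"gripper": 0,"offset": [-0.32,0.9,-0.05],"rot": [0,0,-0.42]},{"gripper": 0,"offset": [-0.32,0.9,-0.05],"rot": [0,0,-0.42]},{"gripper": 0,"offset": [-0.32,0.9,-0.05],"rot": [0,0,-0.42]},{"gripper": 0,"offset": [-0.32,0.9,-0.05],"rot": [0,0,-0.42]},{"gripper": 0,"offset": [-0.32,0.9,-0.05],"rot": [0,0,-0.42]},{"gripper": 0,"offset": [-0.32,0.9,-0.05],"rot": [0,0,-0.42]}]}}

```text
time_s: 18.33
tcp_pos: [0.5036, -0.0993, 0.2673]
tool_rot: [-0.0, 0.929, 0.37, -0.0]
wrist_force: [1.0, -0.6, 0.7]
opening: 0.0916
finger_force: 0.0
```

```bash
python3 -c "
from h import *
st();go(.443,-.312,.13,82)"
```

```text
t 18.3333 tcp [ 0.5036 -0.0993  0.2673] yaw 43.48 F [ 1.  -0.6  0.7] op 0.0916 ff 0.0 q [-0.2   0.14  1.83  0.    1.17  0.61]
offset [-0.761, 0.451, 0.549] rot [-0.001, -0.0, -0.428] rows 6.2 5.4
```

Emit:
{"api": "step_arm", "payload": {"series": [{"gripper": 0,"offset": [-0.76,0.45,0.2],"rot": [0,0,-0.43]},{"gripper": 0,"offset": [-0.76,0.45,0.2],"rot": [0,0,-0.43]},{"gripper": 0,"offset": [-0.76,0.45,0.2],"rot": [0,0,-0.43]},{"gripper": 0,"offset": [-0.76,0.45,0.2],"rot": [0,0,-0.43]},{"gripper": 0,"offset": [-0.76,0.45,0.2],"rot": [0,0,-0.43]},{"gripper": 0,"offset": [-0.76,0.45,0.4],"rot": [0,0,-0.43]},{"gripper": 0,"offset": [-0.76,0.45,0.55],"rot": [0,0,-0.43]},{"gripper": 0,"offset": [-0.76,0.45,0.68],"rot": [0,0,-0.43]}]}}

```text
time_s: 19.0
tcp_pos: [0.4424, -0.3113, 0.1081]
tool_rot: [0.001, 0.756, 0.654, 0.0]
wrist_force: [0.3, 0.3, -0.7]
opening: 0.0918
finger_force: 0.0
```

```bash
python3 -c "
from h import *
blocks();st();go(.443,-.312,.02,82)"
```

```text
top 0.7 [ 0.3947 -0.1331 -0.0036] sat 89 brown 10 mean [ 0.4001 -0.1527] axis 44.0
top 0.64 [ 0.5321 -0.3811 -0.0048] sat 0 brown 16 mean [ 0.5524 -0.3903] axis 62.400000000000006
top 0.56 [ 4.443e-01 -3.117e-01  4.000e-04] sat 0 brown 26 mean [ 0.4446 -0.3118] axis 170.8
top skip [ 0.486 -0.089  0.001] 0
top skip [ 0.43  -0.003  0.   ] 0
scene skip [ 0.489 -0.086 -0.002] 0
scene skip [ 0.431 -0.001 -0.001] 0
scene 0.56 [ 0.4446 -0.3115  0.0026] sat 22 brown 84 mean [ 0.4556 -0.3136] axis 168.3
scene 0.54 [ 0.5369 -0.3813 -0.0038] sat 23 brown 108 mean [ 0.5431 -0.3813] axis 158.8
scene 0.53 [ 0.394  -0.1364  0.0008] sat 177 brown 74 mean [ 0.4153 -0.1417] axis 60.3
t 19.2 tcp [ 0.4423 -0.3086  0.1093] yaw 81.78 F [ 1.  -0.5  0.2] op 0.0922 ff 0.0 q [-0.61  0.38  1.92  0.    0.85 -0.47]
offset [-0.014, 0.006, 0.357] rot [-0.002, -0.001, -0.002] rows 2.1 0.0
```

Emit:
{"api": "step_arm", "payload": {"series": [{"gripper": 0,"offset": [-0.012,0.006,0.12],"rot": [0,0,0]},{"gripper": 0,"offset": [-0.012,0.006,0.24],"rot": [0,0,0]},{"gripper": 0,"offset": [-0.012,0.006,0.355],"rot": [0,0,0]},{"gripper": 0,"offset": [-0.012,0.006,0.355],"rot": [0,0,0]},{"gripper": 150,"offset": [-0.012,0.006,0.355],"rot": [0,0,0]},{"gripper": 150,"offset": [-0.012,0.006,0.355],"rot": [0,0,0]},{"gripper": 150,"offset": [-0.012,0.006,0.355],"rot": [0,0,0]},{"gripper": 150,"offset": [-0.012,0.006,0.355],"rot": [0,0,0]}], "grip_force": 25}}

```text
time_s: 19.87
tcp_pos: [0.4453, -0.3132, 0.0233]
tool_rot: [0.002, 0.756, 0.655, 0.0]
wrist_force: [-1.4, 0.3, 0.2]
opening: 0.0677
finger_force: 0.0
```

Emit:
{"api": "step_arm", "payload": {"series": [{"gripper": 150,"offset": [0,0,0],"rot": [0,0,0]},{"gripper": 150,"offset": [0,0,0],"rot": [0,0,0]},{"gripper": 150,"offset": [0,0,0],"rot": [0,0,0]}]}}

```text
time_s: 20.12
tcp_pos: [0.4444, -0.3128, 0.0222]
tool_rot: [0.001, 0.756, 0.655, 0.0]
wrist_force: [-2.2, 1.7, 9.7]
opening: 0.0562
finger_force: 24.9
```

```bash
python3 -c "
from h import *
st();go(.561,.1285,.27,5.45)"
```

```text
t 20.1167 tcp [ 0.4444 -0.3128  0.0222] yaw 81.79 F [-2.2  1.7  9.7] op 0.0562 ff 24.9 q [-0.62  0.52  1.95  0.    0.67 -0.47]
offset [1.813, 0.211, -0.992] rot [0.001, -0.0, 0.848] rows 12.5 10.7
```

Emit:
{"api": "step_arm", "payload": {"series": [{"gripper": 150,"offset": [0,0,-0.16],"rot": [0,0,0]},{"gripper": 150,"offset": [0,0,-0.33],"rot": [0,0,0]},{"gripper": 150,"offset": [0,0,-0.5],"rot": [0,0,0]},{"gripper": 150,"offset": [0.1,0.02,-0.65],"rot": [0,0,0.07]},{"gripper": 150,"offset": [0.2,0.04,-0.8],"rot": [0,0,0.14]},{"gripper": 150,"offset": [0.33,0.06,-0.95],"rot": [0,0,0.21]},{"gripper": 150,"offset": [0.5,0.08,-1.0],"rot": [0,0,0.28]},{"gripper": 150,"offset": [0.66,0.1,-1.0],"rot": [0,0,0.35]}]}}

```text
time_s: 20.78
tcp_pos: [0.4895, -0.1682, 0.2731]
tool_rot: [0.002, 0.906, 0.423, 0.002]
wrist_force: [1.0, -0.3, -0.6]
opening: 0.0555
finger_force: 24.9
```

```bash
python3 -c "
from h import *
st();go(.561,.1285,.27,5.45)"
```

```text
t 20.7833 tcp [ 0.4895 -0.1682  0.2731] yaw 50.09 F [ 1.  -0.3 -0.6] op 0.0555 ff 24.9 q [-0.33  0.14  1.82 -0.    1.18  0.36]
offset [1.094, -0.542, 0.011] rot [0.003, -0.003, 0.496] rows 7.3 6.2
```

Emit:
{"api": "step_arm", "payload": {"series": [{"gripper": 150,"offset": [1.0,-0.5,0.02],"rot": [0,0,0.5]},{"gripper": 150,"offset": [1.0,-0.5,0.02],"rot": [0,0,0.5]},{"gripper": 150,"offset": [1.0,-0.5,0.02],"rot": [0,0,0.5]},{"gripper": 150,"offset": [1.0,-0.5,0.02],"rot": [0,0,0.5]},{"gripper": 150,"offset": [1.0,-0.5,0.02],"rot": [0,0,0.5]},{"gripper": 150,"offset": [1.0,-0.5,0.02],"rot": [0,0,0.5]},{"gripper": 150,"offset": [1.0,-0.5,0.02],"rot": [0,0,0.5]},{"gripper": 150,"offset": [1.0,-0.5,0.02],"rot": [0,0,0.5]}]}}

```text
time_s: 21.45
tcp_pos: [0.551, 0.1085, 0.264]
tool_rot: [-0.001, 0.999, 0.045, 0.0]
wrist_force: [-0.4, -0.2, -1.3]
opening: 0.0559
finger_force: 24.9
```

```bash
python3 -c "
from h import *
f=snap('scene');st();go(.561,.1285,.125,5.45)
for r in bot.look_for(f,'block1'):
    w=cam2w(f,r['location'])
    if w[1]>0.02: print(r['score'],w)"
```

```text
t 21.5 tcp [0.5511 0.1085 0.2639] yaw 5.64 F [ 1.   0.9 -2. ] op 0.0561 ff 24.9 q [0.19 0.22 1.74 0.   1.18 1.66]
offset [0.047, -0.075, 0.556] rot [-0.001, -0.0, 0.002] rows 3.4 0.0
0.53 [0.56620796 0.10997278 0.26737398]
```

Emit:
{"api": "step_arm", "payload": {"series": [{"gripper": 150,"offset": [0.045,-0.075,0.1],"rot": [0,0,0]},{"gripper": 150,"offset": [0.045,-0.075,0.2],"rot": [0,0,0]},{"gripper": 150,"offset": [0.045,-0.075,0.27],"rot": [0,0,0]},{"gripper": 150,"offset": [0.045,-0.075,0.33],"rot": [0,0,0]},{"gripper": 150,"offset": [0.045,-0.075,0.39],"rot": [0,0,0]},{"gripper": 150,"offset": [0.045,-0.075,0.45],"rot": [0,0,0]},{"gripper": 150,"offset": [0.045,-0.075,0.51],"rot": [0,0,0]},{"gripper": 150,"offset": [0.045,-0.075,0.555],"rot": [0,0,0]}]}}

```text
time_s: 22.22
tcp_pos: [0.5584, 0.1218, 0.1239]
tool_rot: [0.0, 0.999, 0.049, -0.001]
wrist_force: [-4.6, -0.4, 1.6]
opening: 0.0558
finger_force: 26.5
```

```bash
python3 -c "
from h import *
st()"
```

```text
t 22.2167 tcp [0.5584 0.1218 0.1239] yaw 5.56 F [-4.6 -0.4  1.6] op 0.0558 ff 26.5 q [ 0.21  0.4   1.84 -0.    0.91  1.69]
```

Emit:
{"api": "step_arm", "payload": {"series": [{"gripper": 62,"offset": [0,0,0],"rot": [0,0,0]},{"gripper": 62,"offset": [0,0,0],"rot": [0,0,0]},{"gripper": 62,"offset": [0,0,0],"rot": [0,0,0]},{"gripper": 62,"offset": [0,0,0],"rot": [0,0,0]},{"gripper": 62,"offset": [0,0,-0.12],"rot": [0,0,0]},{"gripper": 62,"offset": [0,0,-0.24],"rot": [0,0,0]},{"gripper": 62,"offset": [0,0,-0.38],"rot": [0,0,0]},{"gripper": 62,"offset": [0,0,-0.52],"rot": [0,0,0]}]}}

```text
time_s: 22.88
tcp_pos: [0.5609, 0.1243, 0.258]
tool_rot: [-0.001, 0.999, 0.048, 0.002]
wrist_force: [0.7, -0.4, 0.3]
opening: 0.0696
finger_force: 0.0
```

```bash
python3 -c "
from h import *
st();blocks();go(.536,-.380,.27,65)"
```

```text
t 22.8833 tcp [0.5609 0.1243 0.258 ] yaw 5.52 F [ 0.7 -0.4  0.3] op 0.0696 ff 0.0 q [0.22 0.25 1.72 0.   1.17 1.69]
top 0.72 [ 0.3962 -0.135  -0.002 ] sat 86 brown 34 mean [ 0.3952 -0.1537] axis 39.80000000000001
top skip [ 0.427 -0.003 -0.001] 0
top 0.53 [ 5.377e-01 -3.797e-01 -4.000e-04] sat 0 brown 35 mean [ 0.5321 -0.3796] axis 153.2
top skip [ 0.488 -0.089  0.003] 0
scene 0.7 [ 3.941e-01 -1.367e-01 -2.000e-04] sat 175 brown 84 mean [ 0.4127 -0.1434] axis 53.8
scene skip [ 0.434 -0.002 -0.001] 0
scene 0.53 [ 0.5377 -0.38   -0.0034] sat 23 brown 111 mean [ 0.5436 -0.3813] axis 158.6
offset [-0.295, 1.998, -0.054] rot [0.001, -0.004, -0.661] rows 12.1 8.3
```

Emit:
{"api": "step_arm", "payload": {"series": [{"gripper": 0,"offset": [-0.15,1.0,-0.05],"rot": [0,0,-0.33]},{"gripper": 0,"offset": [-0.15,1.0,-0.05],"rot": [0,0,-0.33]},{"gripper": 0,"offset": [-0.15,1.0,-0.05],"rot": [0,0,-0.33]},{"gripper": 0,"offset": [-0.15,1.0,-0.05],"rot": [0,0,-0.33]},{"gripper": 0,"offset": [-0.15,1.0,-0.05],"rot": [0,0,-0.33]},{"gripper": 0,"offset": [-0.15,1.0,-0.05],"rot": [0,0,-0.33]},{"gripper": 0,"offset": [-0.15,1.0,-0.05],"rot": [0,0,-0.33]}]}}

```text
time_s: 23.67
tcp_pos: [0.5459, -0.1328, 0.2667]
tool_rot: [0.001, 0.953, 0.302, -0.0]
wrist_force: [0.2, 0.2, -0.1]
opening: 0.092
finger_force: 0.0
```

```bash
python3 -c "
from h import *
st();go(.536,-.380,.11,65)"
```

```text
t 23.6667 tcp [ 0.5459 -0.1328  0.2667] yaw 35.13 F [ 0.2  0.2 -0.1] op 0.092 ff 0.0 q [-0.24  0.22  1.73 -0.    1.19  0.72]
offset [-0.601, 0.785, 0.628] rot [0.0, 0.001, -0.332] rows 7.0 4.2
```

Emit:
{"api": "step_arm", "payload": {"series": [{"gripper": 0,"offset": [-0.6,0.785,0.1],"rot": [0,0,-0.33]},{"gripper": 0,"offset": [-0.6,0.785,0.1],"rot": [0,0,-0.33]},{"gripper": 0,"offset": [-0.6,0.785,0.1],"rot": [0,0,-0.33]},{"gripper": 0,"offset": [-0.6,0.785,0.1],"rot": [0,0,-0.33]},{"gripper": 0,"offset": [-0.6,0.785,0.1],"rot": [0,0,-0.33]},{"gripper": 0,"offset": [-0.6,0.785,0.2],"rot": [0,0,-0.33]},{"gripper": 0,"offset": [-0.6,0.785,0.35],"rot": [0,0,-0.33]},{"gripper": 0,"offset": [-0.6,0.785,0.5],"rot": [0,0,-0.33]}]}}

```text
time_s: 24.33
tcp_pos: [0.5374, -0.3793, 0.1422]
tool_rot: [0.002, 0.845, 0.535, 0.001]
wrist_force: [0.8, -0.6, 0.1]
opening: 0.0919
finger_force: 0.0
```

```bash
python3 -c "
from h import *
blocks();st();go(.536,-.380,.02,65)"
```

```text
top skip [ 0.488 -0.093  0.001] 0
top 0.66 [ 0.5343 -0.3778 -0.0032] sat 0 brown 36 mean [ 0.5301 -0.3792] axis 155.5
top skip [ 0.431 -0.002 -0.001] 0
scene skip [ 0.488 -0.085  0.001] 0
scene skip [ 0.432 -0.001 -0.003] 0
scene 0.5 [ 0.5386 -0.377  -0.0039] sat 29 brown 111 mean [ 0.5439 -0.3818] axis 158.1
t 24.5333 tcp [ 0.5366 -0.3748  0.1426] yaw 64.91 F [0.3 0.4 0.9] op 0.0919 ff 0.0 q [-0.61  0.49  1.64  0.    1.02 -0.17]
offset [-0.02, 0.008, 0.49] rot [-0.002, -0.0, -0.001] rows 2.9 0.0
```

Emit:
{"api": "step_arm", "payload": {"series": [{"gripper": 0,"offset": [-0.008,0.004,0.14],"rot": [0,0,0]},{"gripper": 0,"offset": [-0.008,0.004,0.28],"rot": [0,0,0]},{"gripper": 0,"offset": [-0.008,0.004,0.4],"rot": [0,0,0]},{"gripper": 0,"offset": [-0.008,0.004,0.49],"rot": [0,0,0]},{"gripper": 0,"offset": [-0.008,0.004,0.49],"rot": [0,0,0]},{"gripper": 150,"offset": [-0.008,0.004,0.49],"rot": [0,0,0]},{"gripper": 150,"offset": [-0.008,0.004,0.49],"rot": [0,0,0]},{"gripper": 150,"offset": [-0.008,0.004,0.49],"rot": [0,0,0]}], "grip_force": 25}}

```text
time_s: 25.2
tcp_pos: [0.5391, -0.3787, 0.024]
tool_rot: [0.002, 0.844, 0.537, 0.001]
wrist_force: [0.4, -0.7, -0.4]
opening: 0.074
finger_force: 0.0
```

Emit:
{"api": "step_arm", "payload": {"series": [{"gripper": 150,"offset": [0,0,0],"rot": [0,0,0]},{"gripper": 150,"offset": [0,0,0],"rot": [0,0,0]},{"gripper": 150,"offset": [0,0,0],"rot": [0,0,0]},{"gripper": 150,"offset": [0,0,0],"rot": [0,0,0]}]}}

```text
time_s: 25.53
tcp_pos: [0.5377, -0.3781, 0.0221]
tool_rot: [0.001, 0.844, 0.537, 0.0]
wrist_force: [-1.6, 1.3, 7.7]
opening: 0.0555
finger_force: 25.0
```

```bash
python3 -c "
from h import *
st();go(.561,.1285,.27,5.45)"
```

```text
t 25.5333 tcp [ 0.5377 -0.3781  0.0221] yaw 64.9 F [-1.6  1.3  7.7] op 0.0555 ff 25.0 q [-0.62  0.64  1.69  0.    0.81 -0.18]
offset [1.874, -0.774, -0.993] rot [0.001, -0.0, 0.661] rows 13.5 8.3
```

Emit:
{"api": "step_arm", "payload": {"series": [{"gripper": 150,"offset": [0,0,-0.16],"rot": [0,0,0]},{"gripper": 150,"offset": [0,0,-0.33],"rot": [0,0,0]},{"gripper": 150,"offset": [0,0,-0.5],"rot": [0,0,0]},{"gripper": 150,"offset": [0,0,-0.66],"rot": [0,0,0.05]},{"gripper": 150,"offset": [0.1,-0.04,-0.8],"rot": [0,0,0.1]},{"gripper": 150,"offset": [0.2,-0.08,-0.95],"rot": [0,0,0.15]},{"gripper": 150,"offset": [0.35,-0.15,-1.0],"rot": [0,0,0.2]},{"gripper": 150,"offset": [0.5,-0.21,-1.0],"rot": [0,0,0.25]}]}}

```text
time_s: 26.2
tcp_pos: [0.5436, -0.2482, 0.2751]
tool_rot: [0.002, 0.933, 0.359, 0.002]
wrist_force: [1.2, 0.6, -0.8]
opening: 0.0556
finger_force: 25.0
```

Emit:
{"api": "step_arm", "payload": {"series": [{"gripper": 150,"offset": [0.95,-0.76,0.02],"rot": [0,0,0.41]},{"gripper": 150,"offset": [0.95,-0.76,0.02],"rot": [0,0,0.41]},{"gripper": 150,"offset": [0.95,-0.76,0.02],"rot": [0,0,0.41]},{"gripper": 150,"offset": [0.95,-0.76,0.02],"rot": [0,0,0.41]},{"gripper": 150,"offset": [0.95,-0.76,0.02],"rot": [0,0,0.41]},{"gripper": 150,"offset": [0.95,-0.76,0.02],"rot": [0,0,0.41]},{"gripper": 150,"offset": [0.95,-0.76,0.02],"rot": [0,0,0.41]},{"gripper": 150,"offset": [0.95,-0.76,0.02],"rot": [0,0,0.41]}]}}

```text
time_s: 26.87
tcp_pos: [0.5895, 0.0561, 0.2657]
tool_rot: [-0.001, 0.999, 0.048, 0.0]
wrist_force: [-0.1, 0.2, -1.2]
opening: 0.0559
finger_force: 25.0
```

```bash
python3 -c "
from h import *
f=snap('scene');st();go(.561,.1285,.125,5.45)
for r in bot.look_for(f,'block1'):
    w=cam2w(f,r['location'])
    if w[2]>.1:print(r['score'],w)"
```

```text
t 26.9167 tcp [0.5901 0.0591 0.2656] yaw 5.64 F [ 0.7  3.5 -0.3] op 0.056 ff 25.0 q [0.1  0.27 1.67 0.   1.2  1.57]
offset [-0.089, -0.286, 0.563] rot [-0.002, -0.001, 0.002] rows 3.8 0.0
0.51 [0.59932693 0.05693526 0.26479416]
```

Emit:
{"api": "step_arm", "payload": {"series": [{"gripper": 150,"offset": [-0.115,-0.28,0],"rot": [0,0,0]},{"gripper": 150,"offset": [-0.115,-0.28,0.05],"rot": [0,0,0]},{"gripper": 150,"offset": [-0.115,-0.28,0.1],"rot": [0,0,0]},{"gripper": 150,"offset": [-0.115,-0.28,0.2],"rot": [0,0,0]}]}}

```text
time_s: 27.3
tcp_pos: [0.5549, 0.1204, 0.2175]
tool_rot: [-0.0, 0.999, 0.049, 0.002]
wrist_force: [1.1, -0.9, -0.9]
opening: 0.0556
finger_force: 25.0
```

```bash
python3 -c "
from h import *
st();go(.560,.1275,.125,5.45)"
```

```text
t 27.3 tcp [0.5549 0.1204 0.2175] yaw 5.62 F [ 1.1 -0.9 -0.9] op 0.0556 ff 25.0 q [ 0.21  0.28  1.78 -0.    1.09  1.68]
offset [0.022, -0.026, 0.37] rot [-0.0, -0.003, 0.002] rows 2.2 0.0
```

Emit:
{"api": "step_arm", "payload": {"series": [{"gripper": 150,"offset": [0.02,-0.02,0],"rot": [0,0,0]},{"gripper": 150,"offset": [0.02,-0.02,0.06],"rot": [0,0,0]},{"gripper": 150,"offset": [0.02,-0.02,0.12],"rot": [0,0,0]},{"gripper": 150,"offset": [0.02,-0.02,0.18],"rot": [0,0,0]},{"gripper": 150,"offset": [0.02,-0.02,0.24],"rot": [0,0,0]},{"gripper": 150,"offset": [0.02,-0.02,0.3],"rot": [0,0,0]},{"gripper": 150,"offset": [0.02,-0.02,0.36],"rot": [0,0,0]},{"gripper": 150,"offset": [0.02,-0.02,0.37],"rot": [0,0,0]}]}}

```text
time_s: 27.97
tcp_pos: [0.5575, 0.1239, 0.1216]
tool_rot: [0.0, 0.999, 0.048, -0.002]
wrist_force: [-3.1, -1.1, 1.2]
opening: 0.0552
finger_force: 26.4
```

```bash
python3 -c "
from h import *
st()"
```

```text
t 27.9667 tcp [0.5575 0.1239 0.1216] yaw 5.45 F [-3.1 -1.1  1.2] op 0.0552 ff 26.4 q [ 0.22  0.4   1.84 -0.    0.9   1.69]
```

Emit:
{"api": "step_arm", "payload": {"series": [{"gripper": 62,"offset": [0,0,0],"rot": [0,0,0]},{"gripper": 62,"offset": [0,0,0],"rot": [0,0,0]},{"gripper": 62,"offset": [0,0,0],"rot": [0,0,0]},{"gripper": 62,"offset": [0,0,0],"rot": [0,0,0]},{"gripper": 62,"offset": [0,0,-0.12],"rot": [0,0,0]},{"gripper": 62,"offset": [0,0,-0.24],"rot": [0,0,0]},{"gripper": 62,"offset": [0,0,-0.38],"rot": [0,0,0]},{"gripper": 62,"offset": [0,0,-0.52],"rot": [0,0,0]}]}}

```text
time_s: 28.63
tcp_pos: [0.5596, 0.1255, 0.2557]
tool_rot: [-0.001, 0.999, 0.048, 0.001]
wrist_force: [-0.0, 0.8, 0.6]
opening: 0.0699
finger_force: 0.0
```

```bash
python3 - <<'E'
from h import *
st();g=snap('scene');go(.6685,.266,.30,5.45);go(.6685,.266,.195,5.45)
a=g['img'];cv2.imwrite('pics/e1.png',cv2.resize(a[100:400,40:440],(800,600),interpolation=cv2.INTER_CUBIC))
for r in bot.look_for(g,'block1'): w=cam2w(g,r['location']);print(round(r['score'],2),w.round(3))
E
```

```text
t 28.6333 tcp [0.5596 0.1255 0.2557] yaw 5.5 F [-0.   0.8  0.6] op 0.0699 ff 0.0 q [0.22 0.25 1.72 0.   1.17 1.69]
offset [0.475, -0.516, -0.14] rot [-0.001, -0.008, 0.001] rows 4.3 0.1
offset [0.47, -0.515, 0.28] rot [-0.001, -0.008, 0.001] rows 4.5 0.1
0.79 [ 0.495 -0.088  0.026]
0.63 [ 0.4   -0.137  0.026]
0.61 [ 0.44  -0.003  0.024]
```

View pics/e1.png

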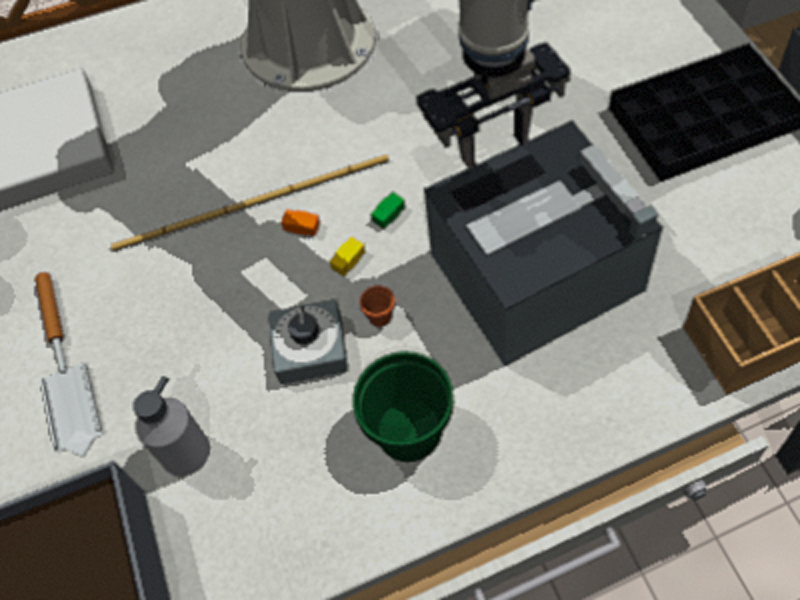

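No brown block is left on the counter; only orange (300,222), yellow (348,255) and green (388,210) remain. The flap is shut, the guard is open and the dial is at zero. Now I close the guard, gripping at the pin again.

```bash
python3 -c "
from h import *
st();go(.5985,.258,.255,5.45)"
```

```text
t 28.7333 tcp [0.5632 0.1263 0.2606] yaw 5.5 F [ 0.4 -0.6 -1.2] op 0.0701 ff 0.0 q [0.22 0.24 1.72 0.   1.17 1.69]
offset [0.191, -0.511, 0.026] rot [-0.001, -0.009, 0.001] rows 3.3 0.1
```

Emit:
{"api": "step_arm", "payload": {"series": [{"gripper": 40,"offset": [0.19,-0.51,-0.03],"rot": [0,-0.008,0]},{"gripper": 40,"offset": [0.19,-0.51,-0.03],"rot": [0,-0.008,0]},{"gripper": 40,"offset": [0.19,-0.51,-0.03],"rot": [0,-0.008,0]},{"gripper": 40,"offset": [0.19,-0.51,-0.03],"rot": [0,-0.008,0]},{"gripper": 40,"offset": [0.19,-0.51,0.03],"rot": [0,-0.008,0]},{"gripper": 40,"offset": [0.19,-0.51,0.03],"rot": [0,-0.008,0]}]}}

```text
time_s: 29.23
tcp_pos: [0.5932, 0.2574, 0.2435]
tool_rot: [0.0, 0.999, 0.049, -0.007]
wrist_force: [-0.2, -0.8, -0.1]
opening: 0.0774
finger_force: 0.0
```

```bash
python3 -c "
from h import *
st();go(.5985,.258,.195,5.45)"
```

```text
t 29.2333 tcp [0.5932 0.2574 0.2435] yaw 5.6 F [-0.2 -0.8 -0.1] op 0.0774 ff 0.0 q [0.4  0.38 1.56 0.   1.21 1.88]
offset [0.024, -0.0, 0.194] rot [0.0, 0.009, 0.002] rows 1.2 0.1
```

Emit:
{"api": "step_arm", "payload": {"series": [{"gripper": 40,"offset": [0.02,0,0.1],"rot": [0,0.009,0]},{"gripper": 40,"offset": [0.02,0,0.194],"rot": [0,0.009,0]},{"gripper": 40,"offset": [0.02,0,0.194],"rot": [0,0.009,0]},{"gripper": 255,"offset": [0.02,0,0.194],"rot": [0,0.009,0]},{"gripper": 255,"offset": [0.02,0,0.194],"rot": [0,0.009,0]},{"gripper": 255,"offset": [0.02,0,0.194],"rot": [0,0.009,0]},{"gripper": 255,"offset": [0.02,0,0.194],"rot": [0,0.009,0]},{"gripper": 255,"offset": [0.02,0,0.194],"rot": [0,0.009,0]}], "grip_force": 25}}

```text
time_s: 29.9
tcp_pos: [0.5988, 0.257, 0.1983]
tool_rot: [-0.0, 0.999, 0.048, 0.002]
wrist_force: [0.8, 0.3, -0.3]
opening: 0.0461
finger_force: 0.0
```

Emit:
{"api": "step_arm", "payload": {"series": [{"gripper": 255,"offset": [0,0,0],"rot": [0,0,0]},{"gripper": 255,"offset": [0,0,0],"rot": [0,0,0]},{"gripper": 255,"offset": [0,0,0],"rot": [0,0,0]},{"gripper": 255,"offset": [0,0,0],"rot": [0,0,0]},{"gripper": 255,"offset": [0,0,0],"rot": [0,0,0]},{"gripper": 255,"offset": [0,0,0],"rot": [0,0,0]}]}}

```text
time_s: 30.4
tcp_pos: [0.5984, 0.2585, 0.1976]
tool_rot: [-0.001, 0.999, 0.048, 0.001]
wrist_force: [-0.1, 7.0, 1.9]
opening: 0.024
finger_force: 25.0
```

```bash
python3 -c "
from h import *
st()"
```

```text
t 30.4 tcp [0.5984 0.2585 0.1976] yaw 5.54 F [-0.1  7.   1.9] op 0.024 ff 25.0 q [0.4  0.42 1.61 0.   1.11 1.88]
```

Emit:
{"api": "step_arm", "payload": {"series": [{"gripper": 255,"offset": [-0.04,-0.004,0],"rot": [0,0,0]},{"gripper": 255,"offset": [-0.1,-0.004,0],"rot": [0,0,0]},{"gripper": 255,"offset": [-0.16,-0.004,0],"rot": [0,0,0]},{"gripper": 255,"offset": [-0.21,-0.004,0],"rot": [0,0,0]},{"gripper": 255,"offset": [-0.245,-0.004,0],"rot": [0,0,0]},{"gripper": 255,"offset": [-0.265,-0.004,0],"rot": [0,0,0]},{"gripper": 255,"offset": [-0.28,-0.004,0],"rot": [0,0,0]},{"gripper": 255,"offset": [-0.282,-0.004,0],"rot": [0,0,0]}]}}

```text
time_s: 31.07
tcp_pos: [0.5279, 0.2509, 0.1975]
tool_rot: [0.0, 0.999, 0.048, 0.001]
wrist_force: [0.6, -2.2, 4.9]
opening: 0.0239
finger_force: 25.0
```

Emit:
{"api": "step_arm", "payload": {"series": [{"gripper": 255,"offset": [-0.01,0,0],"rot": [0,0,0]},{"gripper": 255,"offset": [-0.02,0,0],"rot": [0,0,0]},{"gripper": 255,"offset": [-0.02,0,0],"rot": [0,0,0]}]}}

```text
time_s: 31.32
tcp_pos: [0.5255, 0.2507, 0.1976]
tool_rot: [-0.0, 0.999, 0.048, 0.004]
wrist_force: [10.7, -2.5, -0.2]
opening: 0.0239
finger_force: 25.0
```

```bash
python3 -c "
from h import *
st()"
```

```text
t 31.3167 tcp [0.5255 0.2507 0.1976] yaw 5.53 F [10.7 -2.5 -0.2] op 0.0239 ff 25.0 q [ 0.44  0.32  1.77 -0.    1.05  1.92]
```

Pulling is resisted by 10.7 N. I also test the other way to confirm the pin holds.

Emit:
{"api": "step_arm", "payload": {"series": [{"gripper": 255,"offset": [0.02,0,0],"rot": [0,0,0]},{"gripper": 255,"offset": [0.032,0,0],"rot": [0,0,0]},{"gripper": 255,"offset": [0.04,0,0],"rot": [0,0,0]},{"gripper": 255,"offset": [0.04,0,0],"rot": [0,0,0]}]}}

```text
time_s: 31.65
tcp_pos: [0.53, 0.2512, 0.1974]
tool_rot: [0.0, 0.999, 0.048, -0.003]
wrist_force: [-14.6, -2.8, 17.9]
opening: 0.0237
finger_force: 25.0
```

```bash
python3 -c "
from h import *
st()"
```

```text
t 31.65 tcp [0.53   0.2512 0.1974] yaw 5.49 F [-14.6  -2.8  17.9] op 0.0237 ff 25.0 q [0.44 0.33 1.75 0.   1.07 1.91]
```

Locked both ways. Release, raise and check.

Emit:
{"api": "step_arm", "payload": {"series": [{"gripper": 60,"offset": [-0.02,0,0],"rot": [0,0,0]},{"gripper": 60,"offset": [-0.02,0,0],"rot": [0,0,0]},{"gripper": 60,"offset": [-0.02,0,0],"rot": [0,0,0]},{"gripper": 60,"offset": [-0.02,0,0],"rot": [0,0,0]},{"gripper": 60,"offset": [-0.02,0,-0.15],"rot": [0,0,0]},{"gripper": 60,"offset": [-0.02,0,-0.3],"rot": [0,0,0]},{"gripper": 60,"offset": [-0.1,0,-0.45],"rot": [0,0,0]},{"gripper": 60,"offset": [-0.25,0,-0.5],"rot": [0,0,0]}]}}

```text
time_s: 32.32
tcp_pos: [0.4742, 0.2468, 0.3266]
tool_rot: [-0.002, 0.999, 0.047, 0.004]
wrist_force: [-1.1, 1.3, 0.9]
opening: 0.07
finger_force: 0.0
```

Emit:
{"api": "step_arm", "payload": {"series": [{"gripper": 60,"offset": [-0.3,0.2,0],"rot": [0,0,0]},{"gripper": 60,"offset": [-0.3,0.2,0],"rot": [0,0,0]},{"gripper": 60,"offset": [-0.3,0.2,0],"rot": [0,0,0]}]}}

```text
time_s: 32.57
tcp_pos: [0.3962, 0.1859, 0.3214]
tool_rot: [0.001, 0.999, 0.048, -0.0]
wrist_force: [0.0, 0.5, 0.1]
opening: 0.0703
finger_force: 0.0
```

```bash
python3 - <<'E'
from h import *
g=snap('scene');st()
for n in('tube_mid','pin_seat','small_pot','green_pot','mister','seed_tray'):
    r=bot.spot_point(g,n)
    if r: print(n,round(r[0]['score'],2),cam2w(g,r[0]['location']).round(3))
a=g['img'];A=cv2.resize(a[150:225,270:370],(400,300),interpolation=cv2.INTER_CUBIC);B=cv2.resize(a[235:295,155:235],(400,300),interpolation=cv2.INTER_CUBIC)
cv2.imwrite('pics/e2.png',np.hstack([A,B]))
E
```

```text
t 32.6167 tcp [0.3977 0.1866 0.3218] yaw 5.48 F [0.2 0.  0.2] op 0.0704 ff 0.0 q [ 0.44 -0.03  1.89 -0.    1.28  1.91]
tube_mid 0.85 [0.57  0.254 0.196]
pin_seat 0.61 [0.597 0.271 0.193]
small_pot 0.58 [ 0.603 -0.081  0.006]
mister 0.89 [ 0.69  -0.398  0.   ]
seed_tray 0.67 [ 0.466  0.569 -0.002]
```

View pics/e2.png

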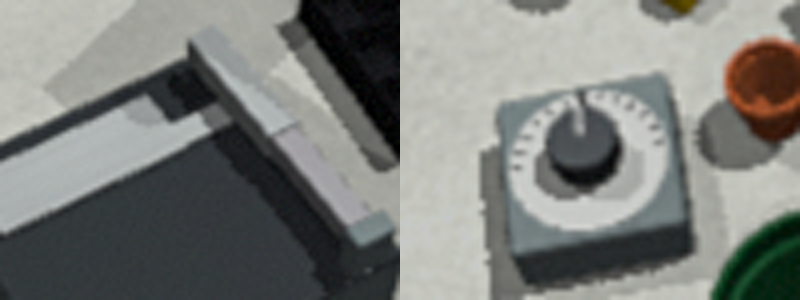

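The plate is back over the mouth (left panel, about (90,170)) and the tube has returned to its shut position. The dial line at (580,110) still points at the zero mark, and the pots, mister and tray have not moved. Handing in.

```bash
python3 -c "
from plant import bot
print(bot.hand_in())"
```

```text
the job is handed in; nothing more can be done
None
```

The job is handed in: the dial is at zero, the three brown feed blocks I found went through the flap, the guard is shut and locked over the mouth, and the pots, mister and tray were left where they stood.

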